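# Stack the drying trays and start the timer

## Robot

A 6-joint arm with a two-finger parallel gripper is mounted at the origin on the work surface. World frame = base frame: x ahead of the robot, y to its left, z up, the work surface at z = 0. Lengths are in m, angles in rad, forces in N, time in s.
With the tool pointing down it reaches from about 0.35 to 0.775 m from the base axis. Payload 5.5 kg.
Tool frame: the origin (TCP) lies midway between the tips of the shut fingers; the grasp point (between the pads) lies 19 mm behind it; z points along the fingers, y is the line along which they close (so a half turn about z gives the same grasp; the last joint's range is limited). The gripper opens to 85 mm and grips with 20 to 120 N. Pads are 22 mm wide; open, the fingers measure 114 mm over their backs; the gripper's body (76 mm by 85 mm) begins 54 mm behind the grasp point. The pads swing forward as they close: fully open they stand 13 mm farther back than shut.
Start: joints at [1.09, 0.313, 0.046, 1.304, 0, 1.431], TCP at [0.192, 0.542, 0.198] pointing down, gripper open.
Joint ranges: [-2.76, 2.76], [-0.86, 1.69], [-1.03, 1.26], [-2.2, 2.34], [-1.47, 1.5], [-3.14, 3.14]. Speed limits (rad/s): [2.57, 2.57, 3.14, 3.14, 3.14, 3.14].

## Interface

Orientations are given as a unit quaternion [w, x, y, z].
In Python, from cell import readout, eyes, order gives the robot as it stands.
- The arm moves only by the tool move_arm, never from a script. Its argument "targets" is a list of rows, each an object with "delta_pos": the shift along the world's x, y, z in m, a list of three; "rotation": the turn, a rotation vector about the world's x, y, z in degrees, a list of three; "claw": the finger opening in m, from 0 to 0.0854. A call has 1 to 20 rows; each row shifts and turns the commanded pose from where the row before left it; what a row does not reach is not made up. A row lasts 1/10 s, in which the tool goes at most 50 mm and 8.59 degrees, less where a joint would pass 70% of its speed; a pose out of reach is approached as far as the arm can. A call with a gripper value outside its range is refused whole. The fingers move at their own pace and stop on an object; "squeeze" is the grip in N (left out, the last holds). Time passes only in rows, so rows that do not move let the fingers close. It gives the time, the measured TCP pose, the force, the opening and the grip force at its end, in the units of the state.
- readout.observe(): the state, without advancing time (a new reading comes with each control period).
- eyes.snapshot(name): name is "side" or "top"; returns a dict with "image" (420x560x3 uint8, blue, green, red), "intrinsics" (3x3 intrinsics, pixels), "distortion" ([k1, k2, p1, p2, k3] as OpenCV has them; the pictures are not rectified), "R" (3x3) and "t" (3): a world point X has camera coordinates R X + t. Camera axes: x right, y down, z forward; pixel columns grow to the right and rows downward; lengths in m; the calibration is good to about 2 mm. A picture is of the moment at which its call begins. There is no depth.
- order.finish_job(): hands the job in; it is judged then, once.
The state is a dict: "time": time; "joints": joint angles; "qvel": joint speeds; "tau": joint torques, N m; "eef_pos": TCP position; "orientation": TCP orientation; "wrist_force": force on the tool from outside, world axes, zero at the start; "wrist_torque": the same for the moment, N m; "width": opening from 0.0 (shut) to 1.0 (fully open); "gripper_force": force on a finger pad.
Only numpy, scipy, OpenCV 4.12 (cv2) and the standard library are available. Lean on these libraries where they do the work, as an engineer would, in place of code of your own. Each camera call takes 0.05 s, during which the arm holds its last target. There are 200 camera calls.

## Task

Two empty blue stack-nest trays are nested in each other: take the upper one out and set it on the tray that holds the clay tiles, turned end for end so that it stands on the rim lugs instead of nesting; then gently set the clay house upright on its floor, and after that stack the other empty tray on top in the same way, its white end opposite to that of the tray below. Finally slide the red tab of the drying timer all the way to its end stop and let it go so that it snaps back home by itself. Leave the tray with the tiles where it stands, and do not push the other things about.

Things in the scene. Friction and masses are not known exactly. Their poses are not given: they have to be found in the camera images.
- base_tray_mid (a point): Tray holding three terracotta tiles (to 18 mm above its underside), loose on the table: bottom of the stack. The three trays are alike: blue, one end (45 mm) white, 180 mm long, 64 wide, 70 tall; the upright 3 mm upper walls (26 to 70 mm up) can be gripped from outside across the 64 mm. Point: the tray's centre, 35 mm above its underside; x along its length, away from the white end; z up.
- base_tray_white_end (a point): Middle of the top of its white end wall, 88.5 mm from the centre, 70 mm above the underside. Every tray has orange lugs inside, 8 mm below its rim: one in the middle of the white end, two in the corners of the blue end; and feet on the ends of its narrower lower part (0 to 26 mm up; 166 x 50 mm over the feet).
- upper_tray_mid (a point): The empty tray on top of the nested pair; 0.22 kg. Point and axes as for the first tray. Trays with white ends together nest: the upper is only 44 mm higher, so only the top 44 mm of it can be gripped (fingers lower than that also catch the tray below). Turned 180 degrees (white end over blue end) the feet stand on the lugs, 8 mm inside the rim, so the upper is 62 mm higher; 4 mm of play on every side.
- upper_tray_white_end (a point): Middle of the top of its white end wall. Inside, a tray's floor is 3 mm thick and 134 x 44 mm; above 28 mm the tray is 174 x 58 mm inside.
- lower_tray_mid (a point): The empty tray underneath in the nested pair, standing on the table; 0.22 kg. Point and axes as for the first tray.
- lower_tray_white_end (a point): Middle of the top of its white end wall.
- house_mid (a point): Fragile fired-clay house on the table, 60 mm long, 34 wide, 47 tall to the ridge, 0.11 kg. Its two gable ends are upright, 60 mm apart, up to the ridge, which runs along the length. Point: its centre, 23.5 mm above its underside; x along its length, z up. In a tray it fits only lengthwise; lower it until it stands (a fall of over 1 cm breaks it).
- slide_tab (a point): Red upright tab of the drying timer's slide: 14 mm thick in x, 36 long in y, 45 tall. Point: on its middle, 30 mm above the timer's top, 15 mm below the tab's top. It slides towards its own +y (to the yellow mark) in a black slot. The timer, with the same axes, is a grey box 110 mm in x, 170 in y, 50 tall, fixed to the table; z up.
- start_slide (a joint): Travel of the red tab, in m: 0 home, 0.060 at the end stop. A spring returns it, from 2 N at home to 5.5 N at the end; let go, it snaps back in about 0.3 s.
- mug: Bystander: white mug, 75 mm tall; origin at the centre of its underside. Leave it alone.
- cup: Bystander: clear plastic cup, 80 mm tall; origin at the centre of its underside. Leave it alone.
- bowl: Bystander: terracotta bowl, 110 mm wide, 50 mm tall; origin at the centre of its underside. Leave it alone.
- jar: Bystander: blue glaze jar, 90 mm tall; origin at the centre of its underside. Leave it alone.
There are look-alikes about, which are no part of the job. Several things look just like the part that bears house_mid: the one meant starts farthest from the robot's base.

How it is judged:
On the way, in this order (a step that is already met when the one before it is completed fails the run):
1. the upper empty tray stands turned on the lugs of the tray with the tiles, released (z of upper_tray_mid in the frame of base_tray_mid between 0.0585 and 0.0655 m and x of upper_tray_mid in the frame of base_tray_mid between -0.008 and 0.008 m and y of upper_tray_mid in the frame of base_tray_mid between -0.008 and 0.008 m and x of upper_tray_white_end in the frame of base_tray_mid above 0.05 m and angle between upper_tray_mid's own z axis and vertical below 0.03 rad and contact force between the fingers and upper_tray below 0.3 N), for 0.2 s.
2. the clay house stands upright on the floor of that tray, released (z of house_mid in the frame of upper_tray_mid between -0.0145 and -0.0025 m and x of house_mid in the frame of upper_tray_mid between -0.045 and 0.045 m and y of house_mid in the frame of upper_tray_mid between -0.015 and 0.015 m and angle between house_mid's own z axis and vertical below 0.12 rad and contact force between the fingers and house below 0.3 N), for 0.2 s.
3. the other empty tray stands on the lugs of the tray with the house, its white end opposite, released (z of lower_tray_mid in the frame of upper_tray_mid between 0.0585 and 0.0655 m and x of lower_tray_mid in the frame of upper_tray_mid between -0.008 and 0.008 m and y of lower_tray_mid in the frame of upper_tray_mid between -0.008 and 0.008 m and x of lower_tray_white_end in the frame of upper_tray_mid above 0.05 m and angle between lower_tray_mid's own z axis and vertical below 0.03 rad and contact force between the fingers and lower_tray below 0.3 N), for 0.2 s.
4. the red tab is at its end stop (within 5 mm) (value of joint start_slide above 0.055 m).
5. the tab, let go, snaps back by itself (faster than 0.1 m/s, untouched) (velocity of joint start_slide below -0.1 m/s and contact force between each of the arm, the fingers and start_slide below 0.1 N and value of joint start_slide above 0.01 m).
At the end, for the whole second after the job is handed in: All at rest and released: tile tray within 30 mm of its start; each empty tray on the lugs of the one below (58.5-65.5 mm higher, within 8 mm sideways, tilt < 0.03 rad, white end opposite); house upright (0.12 rad) on the middle tray's floor; slide home within 4 mm (all of step 1 and all of step 2 and all of step 3 and linear speed of each of base_tray, upper_tray, lower_tray, house below 0.02 m/s and value of joint start_slide below 0.004 m and distance of base_tray_mid from where it was at the start of the episode below 0.03 m); the robot touches nothing.
It fails at once if the clay house is dropped (falls unheld faster than 0.5 m/s, some 13 mm) (linear speed of house above 0.5 m/s and contact force between the fingers and house below 0.1 N).
It fails at once if a bystander is pushed more than 50 mm (distance of any of mug, cup, bowl, jar from where it was at the start of the episode above 0.05 m).
It also fails if it takes over 72 s, if anything falls off the work surface, if the arm or the gripper's body presses on something with over 40 N, if the wrist force passes 120 N, or if a joint passes its speed limit or range.

## Working session

There is one attempt and no reset: what is moved stays moved. The work goes in short steps, Python scripts to look and compute and a tool call to move; the robot and the scene stay as the last step left them, time stands still between calls to the robot, and variables do not carry over. Pictures are saved under pics/ and viewed, at most 10 in all, crops included, and the job is handed in when it is done.

Besides the shell and the picture viewer there is one more tool, called as a command line: name --argument value ..., lists and objects as JSON in quotes. move_arm: Moves the arm, as the interface text tells. Its arguments: {"type":"object","properties":{"targets":{"type":"array","items":{"type":"object","properties":{"delta_pos":{"type":"array","items":{"type":"number"}},"rotation":{"type":"array","items":{"type":"number"}},"claw":{"type":"number"}}}},"squeeze":{"type":"number"}},"required":["targets"]}

```bash
mkdir -p pics; cat > h.py <<'E'
import numpy as np, cv2
from cell import readout, eyes, order
def snap(n,save=None):
    s=eyes.snapshot(n)
    s={k:np.array(v) for k,v in s.items()}
    if save: cv2.imwrite('pics/'+save,s['image']); np.savez('pics/'+n+'.npz',**s)
    return s
def load(n): return dict(np.load('pics/'+n+'.npz'))
def ray(s,p):
    u=cv2.undistortPoints(np.array(p,float).reshape(-1,1,2),s['intrinsics'],s['distortion']).reshape(-1,2)
    d=np.c_[u,np.ones(len(u))]@s['R']; o=-s['R'].T@s['t'].ravel()
    return o,d
def plane(s,p,z):
    o,d=ray(s,p); return o+d*((z-o[2])/d[:,2])[:,None]
def proj(s,X):
    return cv2.projectPoints(np.array(X,float).reshape(-1,3),cv2.Rodrigues(s['R'])[0],s['t'].ravel(),s['intrinsics'],s['distortion'])[0].reshape(-1,2)
E
python3 - <<'E'
from h import *
for n in('top','side'):
    s=snap(n,n+'0.png'); print(n,-s['R'].T@s['t'].ravel(),s['R'][2],s['intrinsics'][0,0])
print({k:np.round(v,3) for k,v in readout.observe().items()})
E
```

```text
top [0.2824213  0.00120431 1.1770523 ] [ 0.15900534 -0.00747883 -0.9872494 ] 404.03316988064125
side [ 0.29440487 -0.9476242   1.13518926] [ 0.09877283  0.67843211 -0.727993  ] 520.1283819892174
{'time': np.float64(0.1), 'joints': array([1.09 , 0.314, 0.045, 1.304, 0.   , 1.431]), 'qvel': array([ 0.   , -0.002,  0.002, -0.002, -0.001, -0.   ]), 'tau': array([ 3.0000e-03, -4.8173e+01,  2.9924e+01,  1.3000e-02, -0.0000e+00,
        0.0000e+00]), 'eef_pos': array([0.192, 0.541, 0.197]), 'orientation': array([-0.   ,  0.17 ,  0.986, -0.001]), 'wrist_force': array([ 0.686, -0.131,  0.496]), 'wrist_torque': array([ 0.049, -0.002, -0.03 ]), 'gripper_force': np.float64(0.0), 'width': np.float64(0.998)}
```

View pics/top0.png

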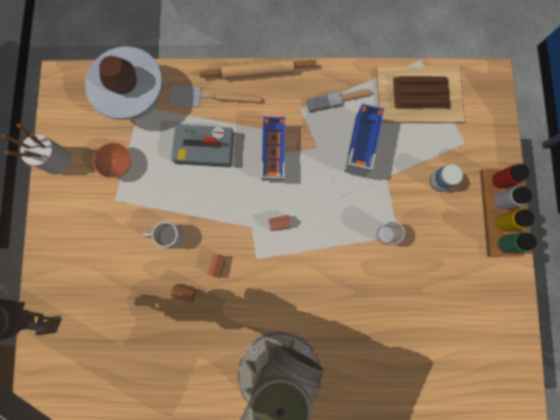

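View pics/side0.png

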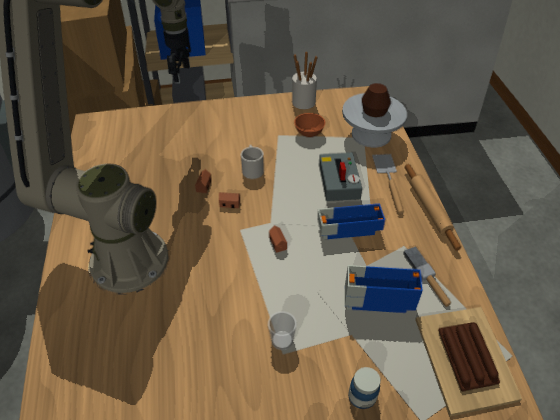

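Top view: the tile tray is at (273,148) and the nested pair at (366,137), both with the white end towards the robot. The timer is at (204,146), with its yellow mark to the left. The candidates for the house are (279,223), (217,265) and (183,293). I'll check their distances from the base and confirm with a crop.

```bash
python3 - <<'E'
from h import *
s=load('top'); im=s['image']
c=cv2.resize(im[98:278,165:400],None,fx=3.3,fy=3.3,interpolation=cv2.INTER_CUBIC); cv2.imwrite('pics/crop1.png',c)
t=load('side'); c=cv2.resize(t['image'][145:325,230:435],None,fx=3.3,fy=3.3,interpolation=cv2.INTER_CUBIC); cv2.imwrite('pics/crop2.png',c)
for n,p in dict(hA=(279,223),hB=(217,265),hC=(183,293)).items():
    X=plane(s,[p],.04)[0]; print(n,X,np.hypot(*X[:2]))
for nm,s in(('top',s),('side',t)):
    hsv=cv2.cvtColor(s['image'],cv2.COLOR_BGR2HSV)
    for cn,m in dict(blue=cv2.inRange(hsv,(105,150,60),(130,255,255)),red=cv2.inRange(hsv,(0,200,110),(5,255,255)),orange=cv2.inRange(hsv,(8,200,150),(18,255,255)),yel=cv2.inRange(hsv,(22,150,120),(34,255,255)),terra=cv2.inRange(hsv,(0,110,50),(12,215,200))).items():
        k,l,st,ce=cv2.connectedComponentsWithStats(m)
        print(nm,cn,[(st[i].tolist(),ce[i].round(1).tolist()) for i in range(1,k) if st[i,4]>(100 if cn=='blue' else 8)])
E
```

```text
hA [ 0.42089999 -0.00293871  0.04      ] 0.4209102481932543
hB [0.3042262  0.17083943 0.04      ] 0.348912153828314
hC [0.22804984 0.26375289 0.04      ] 0.3486722217877607
top blue [([547, 28, 13, 104, 720], [555.1, 67.2]), ([365, 113, 16, 50, 360], [372.2, 135.1])]
top red []
top orange []
top yel [([179, 150, 6, 9, 51], [181.4, 153.8]), ([512, 214, 3, 10, 18], [512.7, 218.5])]
top terra [([101, 57, 21, 27, 370], [110.1, 68.0]), ([394, 77, 55, 30, 1524], [421.3, 91.3]), ([363, 106, 3, 5, 13], [364.0, 108.3]), ([378, 110, 4, 4, 13], [379.2, 111.5]), ([265, 119, 3, 4, 12], [266.0, 120.5]), ([280, 119, 3, 4, 12], [281.0, 120.5]), ([269, 132, 10, 12, 45], [275.5, 136.7]), ([203, 137, 14, 8, 87], [209.7, 140.1]), ([92, 142, 38, 36, 1087], [111.1, 159.7]), ([275, 147, 4, 12, 33], [276.9, 152.4]), ([356, 161, 9, 5, 34], [360.1, 163.1]), ([268, 162, 11, 15, 74], [274.2, 170.4]), ([491, 164, 33, 26, 439], [504.2, 178.5]), ([270, 217, 20, 12, 187], [279.5, 222.6]), ([208, 254, 17, 23, 280], [216.0, 265.6]), ([171, 285, 25, 17, 294], [183.0, 292.8])]
side blue [([185, 0, 20, 56, 815], [194.8, 27.1]), ([155, 6, 15, 53, 323], [160.3, 34.6]), ([327, 204, 58, 35, 1385], [356.2, 220.7]), ([352, 267, 70, 45, 2357], [389.4, 289.3])]
side red [([340, 163, 6, 7, 27], [342.6, 166.1])]
side orange [([322, 216, 4, 6, 17], [323.4, 218.5]), ([350, 274, 4, 8, 32], [351.5, 277.5])]
side yel [([322, 157, 9, 4, 33], [326.1, 158.6])]
side terra [([369, 84, 18, 9, 135], [377.4, 88.1]), ([294, 113, 31, 24, 575], [309.2, 123.8]), ([195, 169, 16, 24, 248], [202.7, 181.5]), ([219, 193, 21, 15, 283], [228.9, 199.6]), ([270, 226, 17, 26, 300], [277.6, 239.2]), ([413, 273, 6, 4, 9], [416.3, 275.2]), ([439, 323, 59, 65, 1676], [469.6, 352.7]), ([442, 336, 6, 13, 13], [444.2, 342.0]), ([453, 364, 8, 18, 30], [456.2, 372.4]), ([460, 383, 5, 6, 12], [461.7, 386.1])]
```

View pics/crop1.png

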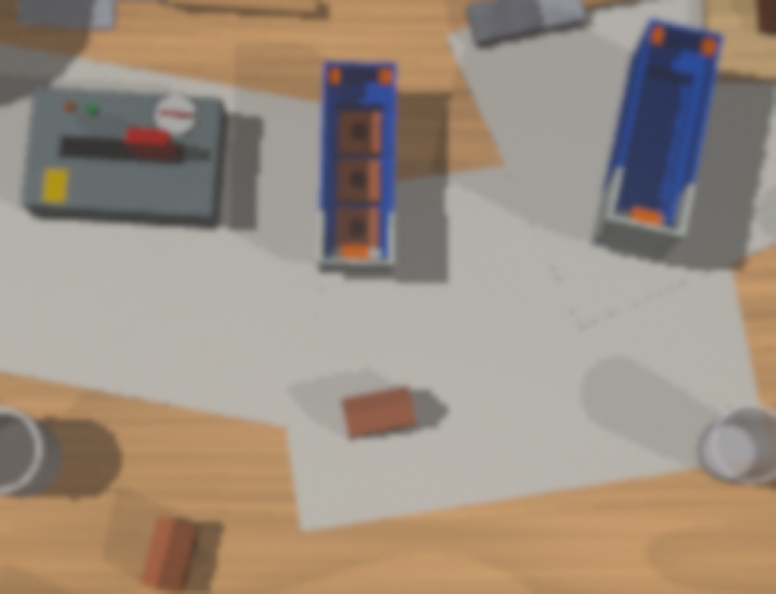

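View pics/crop2.png

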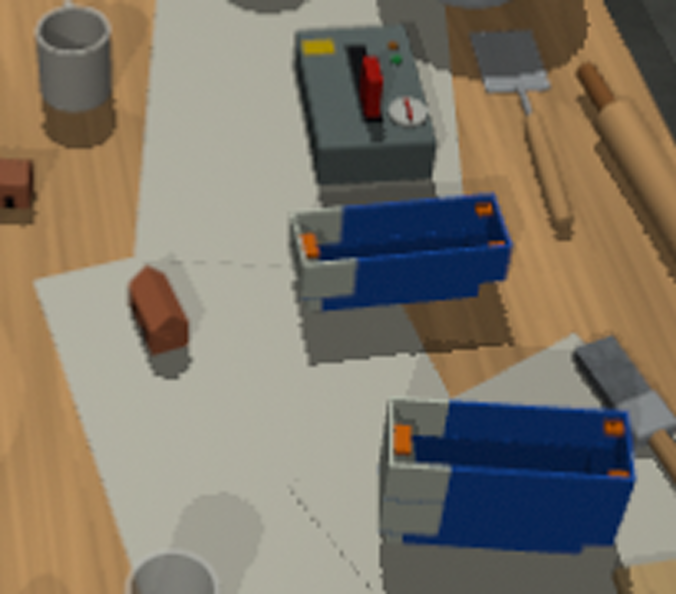

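House (279,223) is 0.42 m from the base against 0.35 m for (217,265) and (183,293), so it is the one meant. The crop shows its ridge clearly. Next I'll fit the rim corners, read from the crops in both views.

```bash
cat >> h.py <<'E'
def fitrect(P,L,W):
    # P: corners order: far-left, far-right, near-right, near-left, x axis from near(white) to far(blue); returns centre, yaw, residuals
    M=np.array([[L/2,W/2],[L/2,-W/2],[-L/2,-W/2],[-L/2,W/2]]); P=np.array(P)[:,:2]
    c=P.mean(0); H=((P-c).T@M); a=np.arctan2(H[1,0]-H[0,1],H[0,0]+H[1,1])
    R=np.array([[np.cos(a),-np.sin(a)],[np.sin(a),np.cos(a)]])
    return c,np.degrees(a),(P-c)@R-M
E
python3 - <<'E'
from h import *
np.set_printoptions(precision=4,suppress=True)
T=load('top');S=load('side')
ct=lambda a:(np.array(a,float)+.5)/3.3-.5+np.array([165,98])
cs=lambda a:(np.array(a,float)+.5)/3.3-.5+np.array([230,145])
for n,tp,sp,z in(('base',[(323,63),(397,63),(395,261),(321,261)],[(499,195),(511,245),(297,266),(291,215)],.07),
 ('pair',[(650,20),(722,36),(684,236),(607,221)],[(627,412),(632,473),(387,470),(388,400)],.114)):
    for v,s,p in(('top',T,ct(tp)),('side',S,cs(sp))):
        c,a,r=fitrect(plane(s,p,z),.18,.064); print(n,v,c,a,(r*1000).round(1).tolist())
# orange/lug blobs
for v,s in(('top',T),('side',S)):
    hsv=cv2.cvtColor(s['image'],cv2.COLOR_BGR2HSV); m=cv2.inRange(hsv,(6,170,130),(18,255,255))
    k,l,st,ce=cv2.connectedComponentsWithStats(m)
    for i in range(1,k):
        if st[i,4]>5 and 250<ce[i,0]<440 and 90<ce[i,1]<300:print(v,ce[i].round(1),st[i,4],plane(s,[ce[i]],.062)[0,:2],plane(s,[ce[i]],.106)[0,:2])
# house corners (ridge ends)
p=ct([(342,400),(410,387),(417,426),(348,438)]);print('house top quad@.03',plane(T,p,.03)[:,:2])
# side view house: ridge ends
print('ridge side',plane(S,cs([(150,267),(177,328)]),.047)[:,:2])
# tab
print('tab side top',plane(S,cs([(367,57),(381,60),(365,57),(373,85)]),.095)[:,:2],'top',plane(T,ct([(147,131),(126,131),(168,131)]),.095)[:,:2])
print('timer top',plane(T,ct([(32,90),(222,98),(214,218),(26,204)]),.05)[:,:2])
print('timer side',plane(S,cs([(295,31),(393,24),(435,148),(316,152)]),.05)[:,:2])
E
```

```text
base top [0.637  0.0113] -0.8007722201533569 [[-1.4, 0.3], [-0.9, -0.4], [1.4, 0.6], [0.9, -0.4]]
base side [0.6363 0.0121] -1.8895499547492545 [[4.6, -1.5], [0.1, 3.2], [-4.8, 1.8], [0.0, -3.4]]
pair top [ 0.651  -0.2455] -13.350579672426607 [[-0.1, -1.0], [-0.2, 0.7], [1.1, -0.1], [-0.8, 0.4]]
pair side [ 0.6511 -0.2457] -11.86654151068801 [[1.4, -3.6], [-1.6, 4.5], [-1.1, -0.5], [1.4, -0.4]]
top [379.2 111.8] 6 [ 0.743  -0.2982] [ 0.7249 -0.2864]
top [360.3 162.9] 15 [ 0.589  -0.2362] [ 0.5769 -0.2268]
top [272.1 173.2] 18 [0.5605 0.0156] [0.5496 0.015 ]
side [309.7 129.9] 9 [0.5963 0.4195] [0.5839 0.3634]
side [315.5 128.5] 6 [0.6172 0.424 ] [0.604  0.3678]
side [376.5 208. ] 6 [0.7178 0.0322] [ 0.7004 -0.008 ]
side [323.5 218.5] 20 [0.5583 0.0154] [ 0.5474 -0.0241]
side [415.7 274.2] 11 [ 0.7543 -0.2133] [ 0.7355 -0.2434]
side [351.7 277.4] 35 [ 0.5877 -0.1962] [ 0.5757 -0.2271]
house top quad@.03 [[ 0.4343  0.0276]
 [ 0.4452 -0.0315]
 [ 0.4111 -0.0372]
 [ 0.4011  0.0225]]
ridge side [[ 0.4218  0.0233]
 [ 0.4341 -0.0472]]
tab side top [[0.6509 0.2072]
 [0.6627 0.2012]
 [0.649  0.2075]
 [0.6473 0.1687]] top [[0.6564 0.1905]
 [0.6566 0.2083]
 [0.6563 0.1727]]
timer top [[0.7109 0.3014]
 [0.702  0.1325]
 [0.5924 0.1382]
 [0.6063 0.3028]]
timer side [[0.6055 0.3054]
 [0.7031 0.3015]
 [0.6988 0.1249]
 [0.5902 0.1363]]
```

The two views agree, to about 1 mm:

| Object | Position (x, y) | Yaw |
|---|---|---|
| Base tray | (0.637, 0.0115) | about −1.3° |
| Nested pair | (0.651, −0.2455) | about −13.3° |
| House | about (0.424, −0.006) | ridge about −80° |
| Tab | about (0.656, 0.190) | – |

Now I'll move over the pair.

move_arm --squeeze 40 --targets '[{"delta_pos": [0.04, -0.02, 0.012], "rotation": [0, 0, -8.3], "claw": 0.0854}, {"delta_pos": [0.04, -0.02, 0.012], "rotation": [0, 0, -8.3], "claw": 0.0854}, {"delta_pos": [0.04, -0.02, 0.012], "rotation": [0, 0, -8.3], "claw": 0.0854}, {"delta_pos": [0.04, -0.02, 0.012], "rotation": [0, 0, -8.3], "claw": 0.0854}, {"delta_pos": [0.04, -0.02, 0.012], "rotation": [0, 0, -8.3], "claw": 0.0854}, {"delta_pos": [0.04, -0.02, 0.012], "rotation": [0, 0, -8.3], "claw": 0.0854}, {"delta_pos": [0.0, -0.045, 0], "rotation": [0, 0, -8.3], "claw": 0.0854}, {"delta_pos": [0.0, -0.045, 0], "rotation": [0, 0, -8.3], "claw": 0.0854}, {"delta_pos": [0.0, -0.045, 0], "rotation": [0, 0, -8.3], "claw": 0.0854}, {"delta_pos": [0.0, -0.045, 0], "rotation": [0, 0, -8.3], "claw": 0.0854}, {"delta_pos": [0.0, -0.045, 0], "rotation": [0, 0, -8.3], "claw": 0.0854}, {"delta_pos": [0.0, -0.045, 0], "rotation": [0, 0, -8.3], "claw": 0.0854}, {"delta_pos": [0.0, -0.045, 0], "rotation": [0, 0, -8.3], "claw": 0.0854}, {"delta_pos": [0.0, -0.045, 0], "rotation": [0, 0, -8.3], "claw": 0.0854}, {"delta_pos": [0.0, -0.045, 0], "rotation": [0, 0, -8.3], "claw": 0.0854}, {"delta_pos": [0.0, -0.045, 0], "rotation": [0, 0, -8.3], "claw": 0.0854}, {"delta_pos": [0.0, -0.045, 0], "rotation": [0, 0, -8.3], "claw": 0.0854}, {"delta_pos": [0.0, -0.045, 0], "rotation": [0, 0, -8.3], "claw": 0.0854}, {"delta_pos": [0.0, -0.045, 0], "rotation": [0, 0, -8.3], "claw": 0.0854}, {"delta_pos": [0.0, -0.045, 0], "rotation": [0, 0, -8.3], "claw": 0.0854}]'

```text
time: 2.1
eef_pos: [0.4316, -0.2098, 0.2698]
orientation: [-0.0, 0.999, -0.051, -0.0]
wrist_force: [1.0, 0.2, -0.1]
width: 1.003
gripper_force: 0.0
```

move_arm --targets '[{"delta_pos": [0.044, -0.007, 0], "rotation": [0, 0, -7.6], "claw": 0.0854}, {"delta_pos": [0.044, -0.007, 0], "claw": 0.0854}, {"delta_pos": [0.044, -0.007, 0], "claw": 0.0854}, {"delta_pos": [0.044, -0.007, -0.02], "claw": 0.0854}, {"delta_pos": [0.0435, -0.0077, -0.04], "claw": 0.0854}, {"delta_pos": [0, 0, -0.04], "claw": 0.0854}, {"delta_pos": [0, 0, -0.03], "claw": 0.0854}, {"delta_pos": [0, 0, -0.02], "claw": 0.0854}, {"delta_pos": [0, 0, -0.02], "claw": 0.0854}, {"delta_pos": [0, 0, -0.014], "claw": 0.0854}, {"delta_pos": [0, 0, 0], "claw": 0.0854}, {"delta_pos": [0, 0, 0], "claw": 0.0854}]'

```text
invalid input at $.targets[1]: expected keys delta_pos, rotation, claw
```

```bash
python3 - <<'E'
from h import *
s=snap('top','top1.png'); t=snap('side','side1.png')
a=cv2.resize(s['image'][90:190,310:430],None,fx=3.3,fy=3.3,interpolation=3);b=cv2.resize(t['image'][215:315,330:450],None,fx=3.3,fy=3.3,interpolation=3)
cv2.imwrite('pics/c3.png',np.hstack([a,b]))
E
```

```text
(no output)
```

View pics/c3.png

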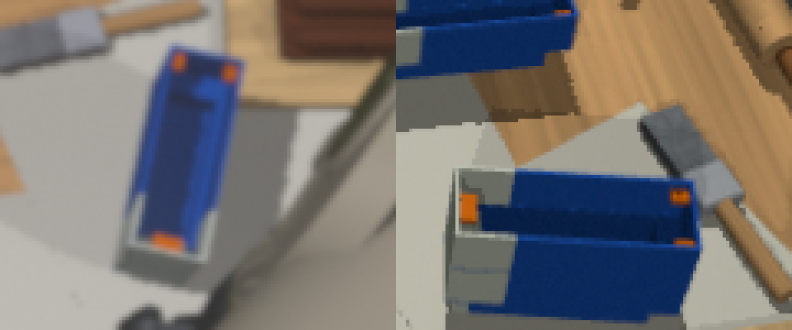

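The move was refused because every row needs all three keys, so the arm hasn't moved. The picture shows the pair untouched, with its rim as measured. I'll resend with full rows.

move_arm --targets '[{"delta_pos": [0.044, -0.007, 0], "rotation": [0, 0, -7.6], "claw": 0.0854}, {"delta_pos": [0.044, -0.007, 0], "rotation": [0, 0, 0], "claw": 0.0854}, {"delta_pos": [0.044, -0.007, 0], "rotation": [0, 0, 0], "claw": 0.0854}, {"delta_pos": [0.044, -0.007, -0.02], "rotation": [0, 0, 0], "claw": 0.0854}, {"delta_pos": [0.0435, -0.0077, -0.04], "rotation": [0, 0, 0], "claw": 0.0854}, {"delta_pos": [0, 0, -0.04], "rotation": [0, 0, 0], "claw": 0.0854}, {"delta_pos": [0, 0, -0.03], "rotation": [0, 0, 0], "claw": 0.0854}, {"delta_pos": [0, 0, -0.02], "rotation": [0, 0, 0], "claw": 0.0854}, {"delta_pos": [0, 0, -0.02], "rotation": [0, 0, 0], "claw": 0.0854}, {"delta_pos": [0, 0, -0.014], "rotation": [0, 0, 0], "claw": 0.0854}, {"delta_pos": [0, 0, 0], "rotation": [0, 0, 0], "claw": 0.0854}, {"delta_pos": [0, 0, 0], "rotation": [0, 0, 0], "claw": 0.0854}]'

```text
time: 3.4
eef_pos: [0.6445, -0.2417, 0.0923]
orientation: [-0.0, 0.994, -0.114, -0.001]
wrist_force: [-0.9, 0.5, 0.3]
width: 1.001
gripper_force: 0.0
```

move_arm --targets '[{"delta_pos": [0.0065, -0.0038, -0.006], "rotation": [0, 0, 0], "claw": 0.0854}, {"delta_pos": [0, 0, 0], "rotation": [0, 0, 0], "claw": 0.06}, {"delta_pos": [0, 0, 0], "rotation": [0, 0, 0], "claw": 0.055}, {"delta_pos": [0, 0, 0], "rotation": [0, 0, 0], "claw": 0.055}, {"delta_pos": [0, 0, 0], "rotation": [0, 0, 0], "claw": 0.055}, {"delta_pos": [0, 0, 0], "rotation": [0, 0, 0], "claw": 0.055}]'

```text
time: 4.0
eef_pos: [0.6512, -0.2463, 0.0867]
orientation: [0.0, 0.993, -0.114, 0.0]
wrist_force: [0.3, 0.2, 0.5]
width: 0.644
gripper_force: 0.0
```

```bash
python3 - <<'E'
from h import *
print({k:np.round(v,3).tolist() for k,v in readout.observe().items() if k in('joints','width','gripper_force','eef_pos')})
s=snap('top','top2.png'); t=snap('side','side2.png')
a=cv2.resize(s['image'][80:200,300:420],None,fx=3.3,fy=3.3,interpolation=3);b=cv2.resize(t['image'][200:320,320:440],None,fx=3.3,fy=3.3,interpolation=3)
cv2.imwrite('pics/c4.png',np.hstack([a,b]))
E
```

```text
{'joints': [-0.477, 0.596, 0.212, 1.187, -0.0, 2.894], 'eef_pos': [0.651, -0.246, 0.087], 'gripper_force': 0.0, 'width': 0.644}
```

View pics/c4.png

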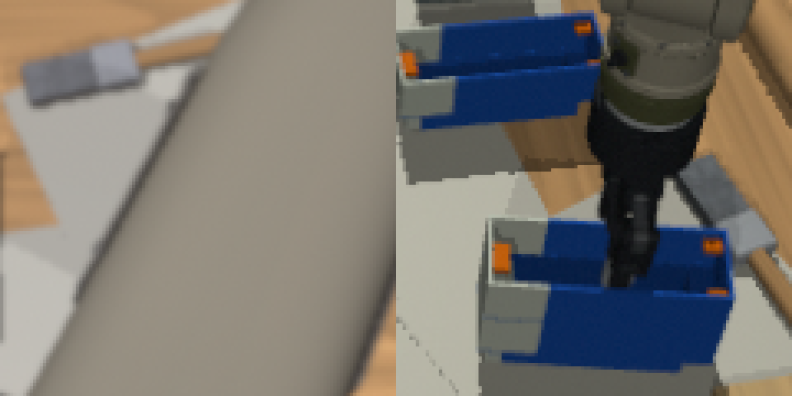

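```bash
python3 - <<'E'
from h import *
t=load('side'); y=np.array([.226,.974,0])
for k,X in dict(tcp=[.651,-.246,.087],near=np.array([.651,-.246,.095])-.0275*y,far=np.array([.651,-.246,.095])+.0275*y,rimc=[.651,-.2455,.114],rimnear=np.array([.651,-.2455,.114])-.032*y,rimfar=np.array([.651,-.2455,.114])+.032*y).items():
    p=proj(t,[X])[0]; print(k,p.round(1),((p-[320,200])*3.3+396*np.array([1,0])).round())
E
```

```text
tcp [382.3 284.1] [602. 278.]
near [383.3 291.4] [605. 302.]
far [382.2 273.2] [601. 242.]
rimc [383.8 277.4] [607. 256.]
rimnear [384.5 288.2] [609. 291.]
rimfar [383.1 267. ] [604. 221.]
```

```bash
python3 - <<'E'
from h import *
t=load('side'); b=cv2.resize(t['image'][220:300,340:440],None,fx=7,fy=7,interpolation=3)
b=cv2.convertScaleAbs(b,alpha=2.2,beta=15)
cv2.imwrite('pics/c5.png',b)
E
```

```text
(no output)
```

View pics/c5.png

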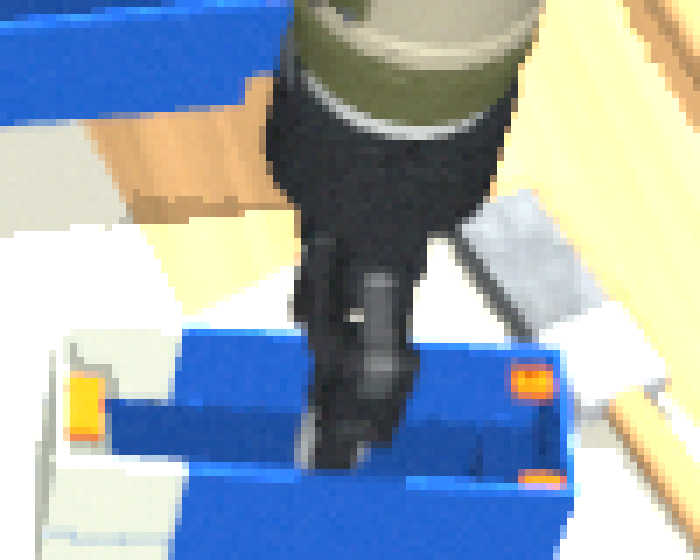

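```bash
python3 - <<'E'
from h import *
out=[]
a=np.radians(-95.8); y=np.array([np.cos(a),np.sin(a),0]); c=np.array([.4316,-.2098,.2698])
for n in('top','side'):
    s=load(n); im=cv2.imread(f'pics/{n}1.png')
    p0=proj(s,[c])[0].astype(int); x0,y0=np.clip(p0-50,0,[460,320])
    b=cv2.resize(im[y0:y0+100,x0:x0+100],None,fx=4,fy=4,interpolation=3); b=cv2.convertScaleAbs(b,alpha=2,beta=15)
    for X,col in((c,(0,0,255)),(c+.0427*y+[0,0,.013],(0,255,0)),(c-.0427*y+[0,0,.013],(255,0,0))):
        p=(proj(s,[X])[0]-[x0,y0])*4; cv2.circle(b,(int(p[0]),int(p[1])),4,col,1)
    out.append(b)
cv2.imwrite('pics/c6.png',np.hstack(out))
E
```

```text
(no output)
```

View pics/c6.png

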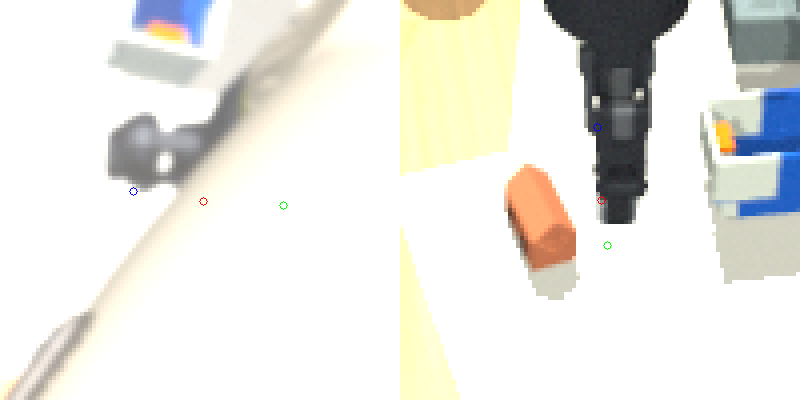

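The pictures show the real gripper about 8 mm farther in +x and 15–20 mm higher than reported. So the fingers shut above the rim without touching the tray, which hasn't moved. I'll open, go 20 mm lower (the tips stay above the lower rim whether or not the bias is real), and close again.

move_arm --targets '[{"delta_pos": [0, 0, 0.004], "rotation": [0, 0, 0], "claw": 0.0854}, {"delta_pos": [-0.008, 0.002, 0], "rotation": [0, 0, 0], "claw": 0.0854}, {"delta_pos": [0, 0, 0], "rotation": [0, 0, 0], "claw": 0.0854}, {"delta_pos": [0, 0, 0], "rotation": [0, 0, 0], "claw": 0.0854}, {"delta_pos": [0, 0, -0.012], "rotation": [0, 0, 0], "claw": 0.0854}, {"delta_pos": [0, 0, -0.012], "rotation": [0, 0, 0], "claw": 0.0854}, {"delta_pos": [0, 0, 0], "rotation": [0, 0, 0], "claw": 0.055}, {"delta_pos": [0, 0, 0], "rotation": [0, 0, 0], "claw": 0.055}, {"delta_pos": [0, 0, 0], "rotation": [0, 0, 0], "claw": 0.055}, {"delta_pos": [0, 0, 0], "rotation": [0, 0, 0], "claw": 0.055}, {"delta_pos": [0, 0, 0], "rotation": [0, 0, 0], "claw": 0.055}]'

```text
time: 5.2
eef_pos: [0.6432, -0.2443, 0.0664]
orientation: [0.0, 0.993, -0.114, -0.0]
wrist_force: [0.4, 0.0, -0.7]
width: 0.736
gripper_force: 44.9
```

move_arm --targets '[{"delta_pos": [0, 0, 0.008], "rotation": [0, 0, 0], "claw": 0.055}, {"delta_pos": [0, 0, 0.015], "rotation": [0, 0, 0], "claw": 0.055}, {"delta_pos": [0, 0, 0.02], "rotation": [0, 0, 0], "claw": 0.055}, {"delta_pos": [0, 0, 0.04], "rotation": [0, 0, 0], "claw": 0.055}, {"delta_pos": [0, 0, 0.04], "rotation": [0, 0, 0], "claw": 0.055}, {"delta_pos": [0, 0, 0.03], "rotation": [0, 0, 0], "claw": 0.055}, {"delta_pos": [0, 0, 0], "rotation": [0, 0, 0], "claw": 0.055}, {"delta_pos": [0, 0, 0], "rotation": [0, 0, 0], "claw": 0.055}]'

```text
time: 6.0
eef_pos: [0.6437, -0.2445, 0.2205]
orientation: [0.0, 0.993, -0.114, 0.001]
wrist_force: [0.4, 0.2, -3.1]
width: 0.736
gripper_force: 45.0
```

```bash
python3 - <<'E'
from h import *
import json
s=snap('side','side3.png'); o=readout.observe(); print(np.round(o['eef_pos'],4),np.round(o['wrist_force'],2))
hsv=cv2.cvtColor(s['image'],cv2.COLOR_BGR2HSV)
for cn,m in dict(blue=cv2.inRange(hsv,(105,150,60),(130,255,255)),orange=cv2.inRange(hsv,(6,170,130),(18,255,255))).items():
    k,l,st,ce=cv2.connectedComponentsWithStats(m)
    for i in range(1,k):
        if st[i,4]>5 and 200<ce[i,0]<500 and 100<ce[i,1]<360: print(cn,st[i],ce[i].round(1))
E
```

```text
[ 0.6429 -0.2442  0.2188] [-0.27  0.34 -2.78]
blue [ 327  205  110   61 2982] [384.6 236.6]
blue [ 352  277   67   35 1739] [386.6 294.7]
orange [323 119   2   6   6] [323.8 121.5]
orange [305 127  15   5  32] [313.7 129. ]
orange [322 216   4   6  20] [323.5 218.5]
orange [357 232   5   9  42] [358.9 236.3]
orange [427 232   6   3  13] [429.3 233.4]
orange [348 284   5   9  41] [350.  287.8]
orange [410 284   6   3  13] [412.5 284.8]
```

Lifted cleanly: the load is about 2.5 N and the lower tray stayed put. Now I'll turn it end for end and carry it above the tile tray.

move_arm --targets '[{"delta_pos": [0, 0.0128, 0], "rotation": [0, 0, 8.4], "claw": 0.055}, {"delta_pos": [0, 0.0128, 0], "rotation": [0, 0, 8.4], "claw": 0.055}, {"delta_pos": [0, 0.0128, 0], "rotation": [0, 0, 8.4], "claw": 0.055}, {"delta_pos": [0, 0.0128, 0], "rotation": [0, 0, 8.4], "claw": 0.055}, {"delta_pos": [0, 0.0128, 0], "rotation": [0, 0, 8.4], "claw": 0.055}, {"delta_pos": [0, 0.0128, 0], "rotation": [0, 0, 8.4], "claw": 0.055}, {"delta_pos": [0, 0.0128, 0], "rotation": [0, 0, 8.4], "claw": 0.055}, {"delta_pos": [0, 0.0128, 0], "rotation": [0, 0, 8.4], "claw": 0.055}, {"delta_pos": [0, 0.0128, 0], "rotation": [0, 0, 8.4], "claw": 0.055}, {"delta_pos": [0, 0.0128, 0], "rotation": [0, 0, 8.4], "claw": 0.055}, {"delta_pos": [-0.001, 0.0128, 0], "rotation": [0, 0, 8.4], "claw": 0.055}, {"delta_pos": [-0.001, 0.0128, 0], "rotation": [0, 0, 8.4], "claw": 0.055}, {"delta_pos": [-0.001, 0.0128, 0], "rotation": [0, 0, 8.4], "claw": 0.055}, {"delta_pos": [-0.001, 0.0128, 0], "rotation": [0, 0, 8.4], "claw": 0.055}, {"delta_pos": [-0.001, 0.0128, 0], "rotation": [0, 0, 8.4], "claw": 0.055}, {"delta_pos": [-0.001, 0.0128, 0], "rotation": [0, 0, 8.4], "claw": 0.055}, {"delta_pos": [0, 0.0128, 0], "rotation": [0, 0, 8.4], "claw": 0.055}, {"delta_pos": [0, 0.0128, 0], "rotation": [0, 0, 8.4], "claw": 0.055}, {"delta_pos": [0, 0.0128, 0], "rotation": [0, 0, 8.4], "claw": 0.055}, {"delta_pos": [0, 0.0128, 0], "rotation": [0, 0, 8.4], "claw": 0.055}]'

```text
time: 8.05
eef_pos: [0.6359, 0.0124, 0.2169]
orientation: [-0.002, 0.215, 0.977, -0.0]
wrist_force: [-0.9, -0.3, -1.8]
width: 0.741
gripper_force: 45.0
```

move_arm --targets '[{"delta_pos": [0, 0, 0], "rotation": [0, 0, 8], "claw": 0.055}, {"delta_pos": [0, 0, 0], "rotation": [0, 0, 8], "claw": 0.055}, {"delta_pos": [0, 0, 0], "rotation": [0, 0, 8], "claw": 0.055}, {"delta_pos": [0, 0, -0.02], "rotation": [0, 0, 0], "claw": 0.055}, {"delta_pos": [0, 0, 0], "rotation": [0, 0, 0], "claw": 0.055}, {"delta_pos": [0, 0, 0], "rotation": [0, 0, 0], "claw": 0.055}]'

```text
time: 8.65
eef_pos: [0.6358, 0.0118, 0.1976]
orientation: [-0.002, 0.01, 1.0, 0.0]
wrist_force: [1.1, 0.7, -1.3]
width: 0.738
gripper_force: 44.9
```

```bash
python3 - <<'E'
from h import *
o=readout.observe(); print(np.round(o['eef_pos'],4),np.round(o['orientation'],4),np.round(o['joints'],3),o['width'])
for n in('side','top'):
  s=snap(n,n+'4.png')
  hsv=cv2.cvtColor(s['image'],cv2.COLOR_BGR2HSV)
  for cn,m in dict(blue=cv2.inRange(hsv,(105,150,60),(130,255,255)),orange=cv2.inRange(hsv,(6,170,130),(18,255,255))).items():
    k,l,st,ce=cv2.connectedComponentsWithStats(m)
    for i in range(1,k):
        if st[i,4]>5 and 200<ce[i,0]<500 and 80<ce[i,1]<360: print(n,cn,st[i],ce[i].round(1))
s=load('side');cv2.imwrite('pics/c7.png',cv2.resize(s['image'][120:260,280:450],None,fx=4,fy=4,interpolation=3))
E
```

```text
[0.6358 0.0118 0.1976] [-2.100e-03  1.000e-02  9.999e-01  3.000e-04] [-0.108  0.44   0.23   1.366  0.    -0.088] 0.7379235637223612
side blue [ 319  160   63   36 1510] [345.1 178.6]
side blue [ 327  204   58   35 1400] [356.4 220.7]
side blue [ 352  277   67   35 1744] [386.5 294.7]
side orange [323 119   2   6   6] [323.8 121.5]
side orange [305 127  15   4  27] [313.4 129.1]
side orange [382 165   7   7  33] [384.7 167.7]
side orange [375 207   4   3   6] [376.5 208. ]
side orange [322 216   4   6  21] [323.6 218.4]
side orange [348 284   5   9  40] [350.  287.7]
side orange [410 284   6   2  11] [412.3 284.5]
top blue [354 118   5  18  30] [355.8 126.5]
top blue [365 119  12  25 179] [370.3 129.7]
top orange [354 166   7   3  15] [357. 167.]
```

View pics/c7.png

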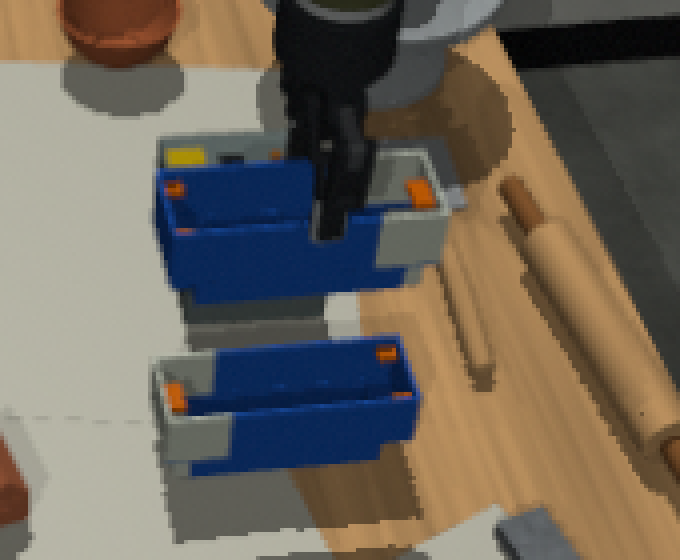

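The tray is held level above the tile tray, with its white end on the far side. In crop pixels its rim corners are (158,168), (175,232), (448,205) and (435,150). Next I'll compute the offset.

```bash
python3 - <<'E'
from h import *
np.set_printoptions(precision=4,suppress=True)
S=load('side'); f=lambda a:(np.array(a,float)+.5)/4-.5+np.array([280,120])
for n,p,z in(('held',[(435,150),(448,205),(175,232),(158,168)],.2452),('base',[(403,338),(417,395),(165,417),(152,358)],.07)):
    c,a,r=fitrect(plane(S,f(p),z),.18,.064); print(n,c,a,(r*1e3).round(1).tolist())
# predicted lugs/corners of held tray if exactly over the base at rim .2452 
for cx,cy,yaw in((.637,.0115,-1.3),):
    a=np.radians(yaw);ex=np.array([np.cos(a),np.sin(a),0]);ey=np.array([-np.sin(a),np.cos(a),0]);c=np.array([cx,cy,.2452])
    print([ ((proj(S,[c+sx*.09*ex+sy*.032*ey])[0]-[280,120]+.5)*4-.5).round(0).tolist() for sx,sy in((1,1),(1,-1),(-1,-1),(-1,1))])
E
```

```text
held [0.6338 0.0166] -1.983022242919882 [[4.0, -4.6], [-1.8, 5.6], [-0.9, 0.6], [-1.3, -1.6]]
base [0.6366 0.0141] -2.5734879708413936 [[2.3, -3.8], [-1.1, 4.4], [-0.4, 3.3], [-0.7, -3.9]]
[[433.0, 149.0], [460.0, 214.0], [184.0, 239.0], [166.0, 172.0]]
```

```bash
python3 - <<'E'
from h import *
S=load('side'); print(plane(S,[(384.7,167.7)],.2372),plane(S,[(323.6,218.4)],.062),plane(S,[(350,287.7)],.062))
E
```

```text
[[0.7104361 0.0101065 0.2372   ]] [[0.55860732 0.01573498 0.062     ]] [[ 0.57576391 -0.22684377  0.062     ]]
```

move_arm --targets '[{"delta_pos": [0.003, -0.0003, -0.02], "rotation": [0, 0, -0.4], "claw": 0.055}, {"delta_pos": [0, 0, -0.03], "rotation": [0, 0, 0], "claw": 0.055}, {"delta_pos": [0, 0, -0.025], "rotation": [0, 0, 0], "claw": 0.055}, {"delta_pos": [0, 0, -0.01], "rotation": [0, 0, 0], "claw": 0.055}, {"delta_pos": [0, 0, -0.006], "rotation": [0, 0, 0], "claw": 0.055}, {"delta_pos": [0, 0, -0.006], "rotation": [0, 0, 0], "claw": 0.055}, {"delta_pos": [0, 0, -0.006], "rotation": [0, 0, 0], "claw": 0.055}, {"delta_pos": [0, 0, -0.004], "rotation": [0, 0, 0], "claw": 0.055}, {"delta_pos": [0, 0, 0], "rotation": [0, 0, 0], "claw": 0.055}]'

```text
time: 9.65
eef_pos: [0.6402, 0.0114, 0.0923]
orientation: [-0.0, 0.013, 1.0, 0.0]
wrist_force: [-0.2, -0.3, -2.3]
width: 0.738
gripper_force: 44.9
```

move_arm --targets '[{"delta_pos": [-0.001, 0, -0.002], "rotation": [0, 0, 0], "claw": 0.055}, {"delta_pos": [0, 0, -0.002], "rotation": [0, 0, 0], "claw": 0.055}, {"delta_pos": [0, 0, -0.002], "rotation": [0, 0, 0], "claw": 0.055}, {"delta_pos": [0, 0, 0], "rotation": [0, 0, 0], "claw": 0.055}]'

```text
time: 10.05
eef_pos: [0.6391, 0.0114, 0.0862]
orientation: [-0.0, 0.013, 1.0, 0.0]
wrist_force: [-0.6, -0.3, -1.3]
width: 0.735
gripper_force: 44.9
```

move_arm --targets '[{"delta_pos": [0, 0, -0.0015], "rotation": [0, 0, 0], "claw": 0.055}, {"delta_pos": [0, 0, -0.0015], "rotation": [0, 0, 0], "claw": 0.055}, {"delta_pos": [0, 0, 0], "rotation": [0, 0, 0], "claw": 0.055}]'

```text
time: 10.35
eef_pos: [0.6391, 0.0114, 0.0832]
orientation: [-0.0, 0.013, 1.0, 0.0]
wrist_force: [0.1, 0.3, -1.7]
width: 0.736
gripper_force: 44.9
```

move_arm --targets '[{"delta_pos": [0, 0, -0.0015], "rotation": [0, 0, 0], "claw": 0.055}, {"delta_pos": [0, 0, 0], "rotation": [0, 0, 0], "claw": 0.055}]'

```text
time: 10.55
eef_pos: [0.6393, 0.0114, 0.0828]
orientation: [0.0, 0.013, 1.0, 0.0]
wrist_force: [-2.0, -0.6, 2.7]
width: 0.738
gripper_force: 45.5
```

move_arm --targets '[{"delta_pos": [0, 0, -0.0015], "rotation": [0, 0, 0], "claw": 0.055}, {"delta_pos": [0, 0, 0], "rotation": [0, 0, 0], "claw": 0.055}]'

```text
time: 10.75
eef_pos: [0.6394, 0.0114, 0.0827]
orientation: [0.001, 0.013, 1.0, -0.0]
wrist_force: [-4.9, -0.5, 10.7]
width: 0.733
gripper_force: 46.3
```

It touches at z 0.0828, which is lug height within 1.5 mm. I'll back off the pressure, open, rise and check.

move_arm --targets '[{"delta_pos": [0, 0, 0.0015], "rotation": [0, 0, 0], "claw": 0.055}, {"delta_pos": [0, 0, 0], "rotation": [0, 0, 0], "claw": 0.075}, {"delta_pos": [0, 0, 0], "rotation": [0, 0, 0], "claw": 0.0854}, {"delta_pos": [0, 0, 0], "rotation": [0, 0, 0], "claw": 0.0854}, {"delta_pos": [0, 0, 0], "rotation": [0, 0, 0], "claw": 0.0854}, {"delta_pos": [0, 0, 0.02], "rotation": [0, 0, 0], "claw": 0.0854}, {"delta_pos": [0, 0, 0.03], "rotation": [0, 0, 0], "claw": 0.0854}, {"delta_pos": [0, 0, 0.04], "rotation": [0, 0, 0], "claw": 0.0854}, {"delta_pos": [0, 0, 0.04], "rotation": [0, 0, 0], "claw": 0.0854}, {"delta_pos": [-0.04, 0, 0], "rotation": [0, 0, 0], "claw": 0.0854}, {"delta_pos": [-0.04, 0, 0], "rotation": [0, 0, 0], "claw": 0.0854}, {"delta_pos": [-0.04, 0, 0], "rotation": [0, 0, 0], "claw": 0.0854}]'

```text
time: 11.95
eef_pos: [0.5184, 0.0113, 0.212]
orientation: [0.0, 0.013, 1.0, -0.0]
wrist_force: [-0.4, 0.3, 0.4]
width: 0.999
gripper_force: 0.0
```

```bash
python3 - <<'E'
from h import *
np.set_printoptions(precision=4,suppress=True)
o=readout.observe(); print(o['eef_pos'],o['width'])
for n in('side','top'):
  s=snap(n,n+'5.png')
  hsv=cv2.cvtColor(s['image'],cv2.COLOR_BGR2HSV)
  for cn,m in dict(blue=cv2.inRange(hsv,(105,150,60),(130,255,255)),orange=cv2.inRange(hsv,(6,170,130),(18,255,255))).items():
    k,l,st,ce=cv2.connectedComponentsWithStats(m)
    for i in range(1,k):
        if st[i,4]>3 and 250<ce[i,0]<500 and 80<ce[i,1]<360: print(n,cn,st[i],ce[i].round(1),plane(s,[ce[i]],.124)[0])
E
```

```text
[0.5184 0.0113 0.212 ] 0.9994606556919658
side blue [ 318  190   67   49 2147] [349.2 213.6] [ 0.6147 -0.0335  0.124 ]
side blue [ 352  277   67   35 1737] [386.5 294.8] [ 0.6399 -0.3021  0.124 ]
side orange [321 197   4   3   7] [322.3 198.1] [0.5554 0.035  0.124 ]
side orange [378 196   6   7  32] [380.3 198.9] [0.7135 0.0076 0.124 ]
side orange [348 284   5   9  40] [350.  287.7] [ 0.5595 -0.2685  0.124 ]
side orange [410 284   6   2  11] [412.3 284.5] [ 0.7096 -0.284   0.124 ]
side orange [412 298   4   1   4] [413.5 298. ] [ 0.7004 -0.3216  0.124 ]
top blue [351 118   8  34  53] [354.1 134.5] [ 0.6521 -0.2094  0.124 ]
top blue [362 119  15  48 335] [368.7 140.1] [ 0.636  -0.2488  0.124 ]
top orange [360 113   2   3   5] [360.6 114.2] [ 0.7106 -0.2297  0.124 ]
top orange [375 117   2   2   4] [375.5 117.5] [ 0.7009 -0.2705  0.124 ]
top orange [354 166   7   3  15] [357. 167.] [ 0.5607 -0.2137  0.124 ]
```

```bash
python3 - <<'E'
from h import *
np.set_printoptions(precision=4,suppress=True)
S=load('side');T=load('top')
print('c7 finger', proj(S,[[.6358,-.030,.235],[.6358,-.030,.215]]).round(1),'seen 361.5,179.7')
print('c5 finger', proj(S,[[.643,-.285,.118],[.653,-.285,.118]]).round(1),'seen 389.6,287')
# house from first pictures
for n,s in(('top',T),('side',S)):
    im=cv2.imread(f'pics/{n}0.png'); hsv=cv2.cvtColor(im,cv2.COLOR_BGR2HSV); m=cv2.inRange(hsv,(0,100,40),(12,220,210))
    k,l,st,ce=cv2.connectedComponentsWithStats(m); q=(279,223) if n=='top' else (278,239); i=l[q[1],q[0]]
    c=max(cv2.findContours((l==i).astype('uint8'),0,1)[0],key=cv2.contourArea); r=cv2.minAreaRect(c); b=cv2.boxPoints(r)
    print(n,r,plane(s,b,.03)[:,:2].tolist(),plane(s,[ce[i]],.03),plane(s,[ce[i]],.025))
E
```

```text
c7 finger [[360.9 181.7]
 [360.1 187.4]] seen 361.5,179.7
c5 finger [[385.4 290.1]
 [389.4 289.6]] seen 389.6,287
top ((279.6170349121094, 222.5463409423828), (10.546298027038574, 19.416362762451172), 77.90524291992188) [[0.43262917302532866, 0.02550638901313399], [0.44398789181246995, -0.028959373335409884], [0.41420854485502995, -0.03494018384328119], [0.40295061891886746, 0.01932033953539528]] [[ 0.4235 -0.0047  0.03  ]] [[ 0.4241 -0.0047  0.025 ]]
side ((276.9000244140625, 238.80001831054688), (25.491172790527344, 13.416406631469727), 63.43495178222656) [[0.39336058620570064, 0.024489935619589343], [0.4303115939954247, 0.04195323302563403], [0.4490096547933693, -0.046582502770474044], [0.4132838505720445, -0.06251214124122795]] [[ 0.4232 -0.0131  0.03  ]] [[ 0.4238 -0.0089  0.025 ]]
```

Estimates for the placed tray: white lug at +x, centre offset about (−1, −2) mm. That fits standing on the lugs. Next is the house, at (0.4237, −0.005) with length axis −79°. I'll approach it with a guarded descent.

move_arm --targets '[{"delta_pos": [-0.032, -0.0055, 0], "rotation": [0, 0, 4.1], "claw": 0.0854}, {"delta_pos": [-0.032, -0.0055, -0.02], "rotation": [0, 0, 4.1], "claw": 0.0854}, {"delta_pos": [-0.033, -0.0053, -0.03], "rotation": [0, 0, 4.0], "claw": 0.0854}, {"delta_pos": [0, 0, -0.04], "rotation": [0, 0, 0], "claw": 0.0854}, {"delta_pos": [0, 0, -0.04], "rotation": [0, 0, 0], "claw": 0.0854}, {"delta_pos": [0, 0, -0.03], "rotation": [0, 0, 0], "claw": 0.0854}, {"delta_pos": [0, 0, -0.02], "rotation": [0, 0, 0], "claw": 0.0854}, {"delta_pos": [0, 0, -0.01], "rotation": [0, 0, 0], "claw": 0.0854}, {"delta_pos": [0, 0, 0], "rotation": [0, 0, 0], "claw": 0.0854}]'

```text
time: 12.95
eef_pos: [0.4216, -0.0048, 0.021]
orientation: [-0.001, -0.093, 0.996, 0.0]
wrist_force: [0.1, 0.1, -0.1]
width: 0.999
gripper_force: 0.0
```

move_arm --targets '[{"delta_pos": [0, 0, -0.005], "rotation": [0, 0, 0], "claw": 0.0854}, {"delta_pos": [0, 0, -0.005], "rotation": [0, 0, 0], "claw": 0.0854}, {"delta_pos": [0, 0, -0.005], "rotation": [0, 0, 0], "claw": 0.0854}, {"delta_pos": [0, 0, 0], "rotation": [0, 0, 0], "claw": 0.0854}]'

```text
time: 13.35
eef_pos: [0.4221, -0.0048, 0.0067]
orientation: [-0.0, -0.093, 0.996, 0.0]
wrist_force: [0.2, 0.4, -0.5]
width: 1.006
gripper_force: 0.0
```

```bash
python3 - <<'E'
from h import *
s=snap('side','side6.png'); c=s['image'][190:290,230:330]
c=cv2.convertScaleAbs(c,alpha=1.7,beta=10); cv2.imwrite('pics/c8.png',cv2.resize(c,None,fx=6,fy=6,interpolation=3))
E
```

```text
(no output)
```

View pics/c8.png

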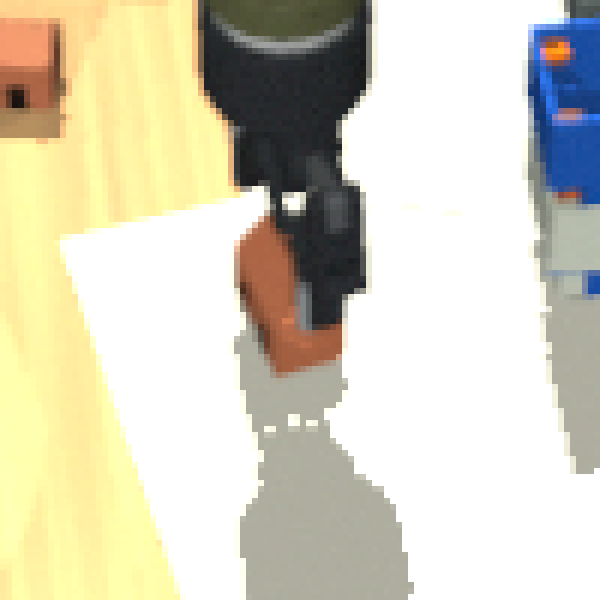

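The near finger hangs in front of the near gable, with its tip at crop (320,325). It's still high, and roughly centred on the gable. I'll compute the tip height.

```bash
python3 - <<'E'
from h import *
S=load('side')
o,d=ray(S,[(230+320/6,190+327/6),(230+300/6,190+327/6),(230+342/6,190+327/6)])
for yy in(-.046,-.054,-.06):
    X=o+d*((yy-o[1])/d[:,1])[:,None]; print(yy,X.round(4).tolist())
print(proj(S,[[.4237+.0057,-.0345,.0],[.4237+.0057,-.0345,.047]]),[(230+308/6,190+360/6)])
E
```

```text
-0.046 [[0.4344, -0.046, 0.0436], [0.4252, -0.046, 0.0453], [0.4446, -0.046, 0.0417]]
-0.054 [[0.4332, -0.054, 0.0533], [0.4241, -0.054, 0.0549], [0.4432, -0.054, 0.0514]]
-0.06 [[0.4323, -0.06, 0.0605], [0.4232, -0.06, 0.0622], [0.4422, -0.06, 0.0587]]
[[280.93624912 251.56091992]
 [280.87789216 240.72952495]] [(281.3333333333333, 250.0)]
```

move_arm --targets '[{"delta_pos": [-0.003, 0, -0.006], "rotation": [0, 0, 0], "claw": 0.0854}, {"delta_pos": [0, 0, -0.006], "rotation": [0, 0, 0], "claw": 0.0854}, {"delta_pos": [0, 0, -0.006], "rotation": [0, 0, 0], "claw": 0.0854}, {"delta_pos": [0, 0, -0.003], "rotation": [0, 0, 0], "claw": 0.0854}, {"delta_pos": [0, 0, 0], "rotation": [0, 0, 0], "claw": 0.0854}]'

```text
time: 13.9
eef_pos: [0.4186, -0.0048, -0.0147]
orientation: [-0.001, -0.093, 0.996, 0.0]
wrist_force: [0.3, 0.6, 0.4]
width: 0.996
gripper_force: 0.0
```

move_arm --targets '[{"delta_pos": [0, 0, -0.004], "rotation": [0, 0, 0], "claw": 0.0854}, {"delta_pos": [0, 0, -0.004], "rotation": [0, 0, 0], "claw": 0.0854}, {"delta_pos": [0, 0, 0], "rotation": [0, 0, 0], "claw": 0.0854}]'

```text
time: 14.2
eef_pos: [0.4188, -0.0048, -0.0225]
orientation: [-0.0, -0.093, 0.996, 0.0]
wrist_force: [-0.3, -0.1, -0.6]
width: 0.999
gripper_force: 0.0
```

move_arm --targets '[{"delta_pos": [0, 0, -0.003], "rotation": [0, 0, 0], "claw": 0.0854}, {"delta_pos": [0, 0, 0], "rotation": [0, 0, 0], "claw": 0.0854}]'

```text
time: 14.4
eef_pos: [0.419, -0.0049, -0.0253]
orientation: [-0.0, -0.093, 0.996, 0.0]
wrist_force: [0.2, 0.1, 0.1]
width: 0.996
gripper_force: 0.0
```

```bash
python3 - <<'E'
from h import *
a=load('side')['image']; s=snap('side','side7.png'); g=s['image']
v=g[225:262,268:300].max(2)
print('dark<45 bottom row per col', {c:int(np.where(g[215:262,c].max(1)<60)[0].max()+215) if (g[215:262,c].max(1)<60).any() else None for c in range(274,292)})
print({c:int(np.where(a[215:262,c].max(1)<60)[0].max()+215) if (a[215:262,c].max(1)<60).any() else None for c in range(274,292)})
E
```

```text
dark<45 bottom row per col {274: 247, 275: 236, 276: 236, 277: 238, 278: 244, 279: 246, 280: 251, 281: 252, 282: 251, 283: 251, 284: 251, 285: 250, 286: 248, 287: 246, 288: 245, 289: 245, 290: None, 291: None}
{274: 247, 275: 226, 276: 228, 277: 229, 278: 232, 279: 236, 280: 237, 281: 243, 282: 244, 283: 244, 284: 244, 285: 243, 286: 243, 287: 238, 288: 238, 289: 237, 290: 237, 291: None}
```

The tip is now about 12 mm above the table, on the gable. I'll close gently.

move_arm --squeeze 25 --targets '[{"delta_pos": [0, 0, 0], "rotation": [0, 0, 0], "claw": 0.066}, {"delta_pos": [0, 0, 0], "rotation": [0, 0, 0], "claw": 0.06}, {"delta_pos": [0, 0, 0], "rotation": [0, 0, 0], "claw": 0.053}, {"delta_pos": [0, 0, 0], "rotation": [0, 0, 0], "claw": 0.053}, {"delta_pos": [0, 0, 0], "rotation": [0, 0, 0], "claw": 0.053}, {"delta_pos": [0, 0, 0], "rotation": [0, 0, 0], "claw": 0.053}]'

```text
time: 15.05
eef_pos: [0.4194, -0.0049, -0.0248]
orientation: [0.0, -0.093, 0.996, 0.0]
wrist_force: [-1.1, 1.0, 4.9]
width: 0.695
gripper_force: 27.7
```

move_arm --targets '[{"delta_pos": [0, 0, 0.006], "rotation": [0, 0, 0], "claw": 0.053}, {"delta_pos": [0, 0, 0.014], "rotation": [0, 0, 0], "claw": 0.053}, {"delta_pos": [0, 0, 0.03], "rotation": [0, 0, 0], "claw": 0.053}, {"delta_pos": [0, 0, 0.04], "rotation": [0, 0, 0], "claw": 0.053}, {"delta_pos": [0, 0, 0.04], "rotation": [0, 0, 0], "claw": 0.053}, {"delta_pos": [0, 0, 0.04], "rotation": [0, 0, 0], "claw": 0.053}, {"delta_pos": [0, 0, 0], "rotation": [0, 0, 0], "claw": 0.053}, {"delta_pos": [0.01, 0, 0], "rotation": [0, 0, 5], "claw": 0.053}, {"delta_pos": [0.0216, 0.0013, 0], "rotation": [0, 0, 7.5], "claw": 0.053}, {"delta_pos": [0.0216, 0.0013, 0], "rotation": [0, 0, 7.5], "claw": 0.053}, {"delta_pos": [0.0216, 0.0013, 0], "rotation": [0, 0, 7.5], "claw": 0.053}, {"delta_pos": [0.0216, 0.0013, 0], "rotation": [0, 0, 7.5], "claw": 0.053}, {"delta_pos": [0.0216, 0.0013, 0], "rotation": [0, 0, 7.5], "claw": 0.053}, {"delta_pos": [0.0216, 0.0013, 0], "rotation": [0, 0, 7.5], "claw": 0.053}, {"delta_pos": [0.0216, 0.0013, 0], "rotation": [0, 0, 7.5], "claw": 0.053}, {"delta_pos": [0.0216, 0.0013, 0], "rotation": [0, 0, 7.5], "claw": 0.053}, {"delta_pos": [0.0216, 0.0013, 0], "rotation": [0, 0, 7.5], "claw": 0.053}, {"delta_pos": [0.01, 0, 0], "rotation": [0, 0, 5.2], "claw": 0.053}, {"delta_pos": [0, 0, 0], "rotation": [0, 0, 0], "claw": 0.053}, {"delta_pos": [0, 0, 0], "rotation": [0, 0, 0], "claw": 0.053}]'

```text
time: 17.05
eef_pos: [0.6326, 0.0068, 0.1437]
orientation: [-0.001, -0.696, 0.718, 0.001]
wrist_force: [-0.7, -0.0, -0.9]
width: 0.698
gripper_force: 27.5
```

```bash
python3 - <<'E'
from h import *
np.set_printoptions(precision=4,suppress=True)
o=readout.observe(); print(o['eef_pos'],o['orientation'],o['width'],o['gripper_force'])
s=snap('side','side8.png'); hsv=cv2.cvtColor(s['image'],cv2.COLOR_BGR2HSV)
m=cv2.inRange(hsv,(0,100,40),(12,220,210)); m[:140]=0; m[:, :300]=0;m[260:]=0
k,l,st,ce=cv2.connectedComponentsWithStats(m)
for i in range(1,k):
    if st[i,4]>15: print(st[i],ce[i]); print(cv2.boxPoints(cv2.minAreaRect(np.argwhere(l==i)[:,::-1].astype(np.float32))).tolist()); j=i if st[i,4]>60 else None
    if st[i,4]>60:
        for r in range(st[i,1],st[i,1]+st[i,3]): 
            c=np.where(l[r]==i)[0]; print(r,c.min(),c.max(),end='; ')
z=o['eef_pos'][2]+.0248; c=np.array([.636,.0095,0])
for k,p in dict(ridge=[(-.03,0,.047),(.03,0,.047)],nearbot=[(-.03,-.017,0),(.03,-.017,0)]).items(): print(k,proj(s,[c+np.array(q)+[0,0,z] for q in p]).round(1).tolist())
m=cv2.inRange(hsv,(105,150,60),(130,255,255))
for c in (330,340): print(c,np.where(m[:,c])[0][[0,-1]])
E
```

```text
[0.6326 0.0068 0.1437] [-0.0009 -0.6962  0.7179  0.001 ] 0.6983257674843639 27.46515780687332
[339 162   6   8  17] [341.9412 165.2353]
[[338.6999816894531, 167.9000244140625], [340.9999694824219, 161.00003051757812], [344.8999938964844, 162.30001831054688], [342.6000061035156, 169.20001220703125]]
[344 175  24  20 349] [356.0802 184.8768]
[[344.0, 175.0], [367.0, 175.0], [367.0, 194.0], [344.0, 194.0]]
175 353 353; 176 353 367; 177 353 367; 178 346 367; 179 346 367; 180 346 367; 181 346 367; 182 346 367; 183 346 367; 184 346 367; 185 346 367; 186 346 367; 187 346 367; 188 346 367; 189 346 367; 190 345 366; 191 344 366; 192 345 366; 193 345 358; 194 345 350; ridge [[345.2, 178.0], [367.4, 175.7]]
nearbot [[345.2, 195.4], [367.1, 193.0]]
330 [193 238]
340 [192 237]
```

The house projects within a pixel of where it should be. Now I'll lower it slowly into the tray.

move_arm --targets '[{"delta_pos": [0.002, -0.0005, -0.02], "rotation": [0, 0, 0], "claw": 0.053}, {"delta_pos": [0, 0, -0.025], "rotation": [0, 0, 0], "claw": 0.053}, {"delta_pos": [0, 0, -0.02], "rotation": [0, 0, 0], "claw": 0.053}, {"delta_pos": [0, 0, -0.012], "rotation": [0, 0, 0], "claw": 0.053}, {"delta_pos": [0, 0, -0.01], "rotation": [0, 0, 0], "claw": 0.053}, {"delta_pos": [0, 0, -0.006], "rotation": [0, 0, 0], "claw": 0.053}, {"delta_pos": [0, 0, 0], "rotation": [0, 0, 0], "claw": 0.053}]'

```text
time: 17.8
eef_pos: [0.6353, 0.0063, 0.0516]
orientation: [-0.0, -0.697, 0.717, 0.0]
wrist_force: [-0.2, -0.3, -1.1]
width: 0.697
gripper_force: 27.5
```

move_arm --targets '[{"delta_pos": [0, 0, -0.003], "rotation": [0, 0, 0], "claw": 0.053}, {"delta_pos": [0, 0, 0], "rotation": [0, 0, 0], "claw": 0.053}]'

```text
time: 18.0
eef_pos: [0.636, 0.0063, 0.0494]
orientation: [0.0, -0.697, 0.717, -0.0]
wrist_force: [-0.4, 1.2, -1.8]
width: 0.699
gripper_force: 27.5
```

move_arm --targets '[{"delta_pos": [0, 0, -0.002], "rotation": [0, 0, 0], "claw": 0.053}, {"delta_pos": [0, 0, 0], "rotation": [0, 0, 0], "claw": 0.053}]'

```text
time: 18.2
eef_pos: [0.6357, 0.0063, 0.0471]
orientation: [0.0, -0.697, 0.717, -0.0]
wrist_force: [-0.1, -0.7, -1.2]
width: 0.694
gripper_force: 27.5
```

move_arm --targets '[{"delta_pos": [0, 0, -0.002], "rotation": [0, 0, 0], "claw": 0.053}, {"delta_pos": [0, 0, -0.0015], "rotation": [0, 0, 0], "claw": 0.053}, {"delta_pos": [0, 0, 0], "rotation": [0, 0, 0], "claw": 0.053}]'

```text
time: 18.5
eef_pos: [0.6353, 0.0063, 0.0431]
orientation: [-0.0, -0.697, 0.717, 0.0]
wrist_force: [0.5, 0.6, -1.5]
width: 0.703
gripper_force: 27.5
```

move_arm --targets '[{"delta_pos": [0, 0, -0.0015], "rotation": [0, 0, 0], "claw": 0.053}, {"delta_pos": [0, 0, 0], "rotation": [0, 0, 0], "claw": 0.053}]'

```text
time: 18.7
eef_pos: [0.6355, 0.0063, 0.0417]
orientation: [-0.0, -0.697, 0.717, 0.0]
wrist_force: [0.1, 0.7, -1.6]
width: 0.7
gripper_force: 27.5
```

move_arm --targets '[{"delta_pos": [0, 0, -0.0015], "rotation": [0, 0, 0], "claw": 0.053}, {"delta_pos": [0, 0, 0], "rotation": [0, 0, 0], "claw": 0.053}]'

```text
time: 18.9
eef_pos: [0.6356, 0.0063, 0.0403]
orientation: [-0.0, -0.697, 0.717, 0.0]
wrist_force: [-0.2, -0.1, -0.6]
width: 0.703
gripper_force: 27.5
```

move_arm --targets '[{"delta_pos": [0, 0, -0.0015], "rotation": [0, 0, 0], "claw": 0.053}, {"delta_pos": [0, 0, 0], "rotation": [0, 0, 0], "claw": 0.053}]'

```text
time: 19.1
eef_pos: [0.6357, 0.0063, 0.0402]
orientation: [0.0, -0.697, 0.717, -0.0]
wrist_force: [-2.0, 0.7, 6.1]
width: 0.7
gripper_force: 28.2
```

move_arm --targets '[{"delta_pos": [0, 0, -0.001], "rotation": [0, 0, 0], "claw": 0.053}, {"delta_pos": [0, 0, 0], "rotation": [0, 0, 0], "claw": 0.053}]'

```text
time: 19.3
eef_pos: [0.6357, 0.0063, 0.0402]
orientation: [0.0, -0.697, 0.717, -0.001]
wrist_force: [-4.3, 0.4, 12.1]
width: 0.692
gripper_force: 28.8
```

It touches at 0.0402, against a prediction of 0.040. I'll release and rise straight up.

move_arm --targets '[{"delta_pos": [0, 0, 0.002], "rotation": [0, 0, 0], "claw": 0.053}, {"delta_pos": [0, 0, 0], "rotation": [0, 0, 0], "claw": 0.066}, {"delta_pos": [0, 0, 0], "rotation": [0, 0, 0], "claw": 0.075}, {"delta_pos": [0, 0, 0], "rotation": [0, 0, 0], "claw": 0.075}, {"delta_pos": [0, 0, 0], "rotation": [0, 0, 0], "claw": 0.075}, {"delta_pos": [0, 0, 0.01], "rotation": [0, 0, 0], "claw": 0.075}, {"delta_pos": [0, 0, 0.03], "rotation": [0, 0, 0], "claw": 0.075}, {"delta_pos": [0, 0, 0.04], "rotation": [0, 0, 0], "claw": 0.0854}, {"delta_pos": [0, 0, 0.045], "rotation": [0, 0, 0], "claw": 0.0854}, {"delta_pos": [0, 0, 0.035], "rotation": [0, 0, 0], "claw": 0.0854}]'

```text
time: 20.3
eef_pos: [0.6361, 0.0063, 0.2036]
orientation: [0.001, -0.697, 0.717, -0.001]
wrist_force: [1.1, 0.2, -0.1]
width: 0.999
gripper_force: 0.0
```

```bash
python3 - <<'E'
from h import *
np.set_printoptions(precision=4,suppress=True)
o=readout.observe(); print(o['eef_pos'],o['joints'])
s=snap('side','side9.png'); hsv=cv2.cvtColor(s['image'],cv2.COLOR_BGR2HSV)
m=cv2.inRange(hsv,(0,100,40),(12,220,210)); m[:140]=0; m[:, :300]=0;m[260:]=0
k,l,st,ce=cv2.connectedComponentsWithStats(m)
for i in range(1,k):
    if st[i,4]>15: print(st[i],ce[i])
c=np.array([.636,.0095,.065])
print(proj(s,[c+np.array(q) for q in [(-.03,0,.047),(.03,0,.047)]]))
for cn,m in dict(orange=cv2.inRange(hsv,(6,170,130),(18,255,255))).items():
    k,l,st,ce=cv2.connectedComponentsWithStats(m)
    for i in range(1,k):
        if st[i,4]>3 and 310<ce[i,0]<450 and 180<ce[i,1]<360: print(cn,st[i],ce[i].round(1))
E
```

```text
[0.6361 0.0063 0.2036] [-0.1163  0.4325  0.2339  1.3694  0.     -1.6587]
[339 164   7  11  23] [342.5652 170.    ]
[342 204  22   4  41] [352.8293 205.2195]
[[341.9673 205.7326]
 [363.0767 203.351 ]]
orange [321 197   4   3   7] [322.3 198.1]
orange [378 196   6   7  32] [380.3 198.9]
orange [348 284   5   9  40] [350.  287.7]
orange [410 284   6   2  11] [412.3 284.5]
orange [412 298   4   1   4] [413.5 298. ]
```

The house stands in the tray, with its ridge at the predicted pixels, and the trays haven't moved. Next is the second empty tray.

move_arm --squeeze 40 --targets '[{"delta_pos": [0.001, -0.021, 0], "rotation": [0, 0, -8.5], "claw": 0.0854}, {"delta_pos": [0.001, -0.021, 0], "rotation": [0, 0, -8.5], "claw": 0.0854}, {"delta_pos": [0.001, -0.021, 0], "rotation": [0, 0, -8.5], "claw": 0.0854}, {"delta_pos": [0.001, -0.021, 0], "rotation": [0, 0, -8.5], "claw": 0.0854}, {"delta_pos": [0.001, -0.021, 0], "rotation": [0, 0, -8.5], "claw": 0.0854}, {"delta_pos": [0.001, -0.021, 0], "rotation": [0, 0, -8.5], "claw": 0.0854}, {"delta_pos": [0.001, -0.021, 0], "rotation": [0, 0, -8.5], "claw": 0.0854}, {"delta_pos": [0.001, -0.021, 0], "rotation": [0, 0, -8.5], "claw": 0.0854}, {"delta_pos": [0.001, -0.021, 0], "rotation": [0, 0, -8.5], "claw": 0.0854}, {"delta_pos": [0.001, -0.021, 0], "rotation": [0, 0, -8.5], "claw": 0.0854}, {"delta_pos": [0.002, -0.02, 0], "rotation": [0, 0, -8.5], "claw": 0.0854}, {"delta_pos": [0.002, -0.02, -0.02], "rotation": [0, 0, -8.0], "claw": 0.0854}, {"delta_pos": [0, 0, -0.04], "rotation": [0, 0, 0], "claw": 0.0854}, {"delta_pos": [0, 0, -0.04], "rotation": [0, 0, 0], "claw": 0.0854}, {"delta_pos": [0, 0, 0], "rotation": [0, 0, 0], "claw": 0.0854}, {"delta_pos": [0, 0, 0], "rotation": [0, 0, 0], "claw": 0.0854}]'

```text
time: 21.95
eef_pos: [0.6491, -0.2434, 0.1002]
orientation: [-0.001, 0.114, 0.993, 0.0]
wrist_force: [0.1, -0.1, 1.2]
width: 0.999
gripper_force: 0.0
```

move_arm --targets '[{"delta_pos": [0.001, -0.001, -0.025], "rotation": [0, 0, 0], "claw": 0.0854}, {"delta_pos": [0, 0, -0.025], "rotation": [0, 0, 0], "claw": 0.0854}, {"delta_pos": [0, 0, -0.02], "rotation": [0, 0, 0], "claw": 0.0854}, {"delta_pos": [0, 0, -0.01], "rotation": [0, 0, 0], "claw": 0.0854}, {"delta_pos": [0, 0, -0.005], "rotation": [0, 0, 0], "claw": 0.0854}, {"delta_pos": [0, 0, 0], "rotation": [0, 0, 0], "claw": 0.07}, {"delta_pos": [0, 0, 0], "rotation": [0, 0, 0], "claw": 0.055}, {"delta_pos": [0, 0, 0], "rotation": [0, 0, 0], "claw": 0.055}, {"delta_pos": [0, 0, 0], "rotation": [0, 0, 0], "claw": 0.055}, {"delta_pos": [0, 0, 0], "rotation": [0, 0, 0], "claw": 0.055}]'

```text
time: 22.95
eef_pos: [0.6519, -0.2454, 0.017]
orientation: [0.002, 0.114, 0.993, -0.001]
wrist_force: [0.2, -0.9, 5.8]
width: 0.737
gripper_force: 46.3
```

move_arm --targets '[{"delta_pos": [0, 0, 0.006], "rotation": [0, 0, 0], "claw": 0.055}, {"delta_pos": [0, 0, 0.015], "rotation": [0, 0, 0], "claw": 0.055}, {"delta_pos": [0, 0, 0.03], "rotation": [0, 0, 0], "claw": 0.055}, {"delta_pos": [0, 0, 0.04], "rotation": [0, 0, 0], "claw": 0.055}, {"delta_pos": [0, 0, 0.04], "rotation": [0, 0, 0], "claw": 0.055}, {"delta_pos": [0, 0, 0.03], "rotation": [0, 0, 0], "claw": 0.055}, {"delta_pos": [-0.0015, 0.015, 0.024], "rotation": [0, 0, 1.4], "claw": 0.055}, {"delta_pos": [-0.0015, 0.026, 0], "rotation": [0, 0, 1.0], "claw": 0.055}, {"delta_pos": [-0.0015, 0.026, 0], "rotation": [0, 0, 1.0], "claw": 0.055}, {"delta_pos": [-0.0015, 0.026, 0], "rotation": [0, 0, 1.0], "claw": 0.055}, {"delta_pos": [-0.0015, 0.026, 0], "rotation": [0, 0, 1.0], "claw": 0.055}, {"delta_pos": [-0.0015, 0.026, 0], "rotation": [0, 0, 1.0], "claw": 0.055}, {"delta_pos": [-0.0015, 0.026, 0], "rotation": [0, 0, 1.0], "claw": 0.055}, {"delta_pos": [-0.0015, 0.026, 0], "rotation": [0, 0, 1.0], "claw": 0.055}, {"delta_pos": [-0.0015, 0.026, 0], "rotation": [0, 0, 1.0], "claw": 0.055}, {"delta_pos": [-0.0015, 0.02, 0], "rotation": [0, 0, 1.0], "claw": 0.055}, {"delta_pos": [0, 0.012, 0], "rotation": [0, 0, 1.0], "claw": 0.055}, {"delta_pos": [0, 0, 0], "rotation": [0, 0, 0], "claw": 0.055}, {"delta_pos": [0, 0, 0], "rotation": [0, 0, 0], "claw": 0.055}]'

```text
time: 24.85
eef_pos: [0.6356, 0.0099, 0.1999]
orientation: [-0.0, 0.015, 1.0, -0.0]
wrist_force: [-0.2, 0.1, -2.1]
width: 0.739
gripper_force: 45.5
```

```bash
python3 - <<'E'
from h import *
np.set_printoptions(precision=4,suppress=True)
o=readout.observe(); print(o['eef_pos'],o['orientation'],o['wrist_force'])
s=snap('side','side10.png'); hsv=cv2.cvtColor(s['image'],cv2.COLOR_BGR2HSV)
z=o['eef_pos'][2]-.016+.062; print('lug z',z)
m=cv2.inRange(hsv,(6,170,130),(18,255,255))
k,l,st,ce=cv2.connectedComponentsWithStats(m)
for i in range(1,k):
    if st[i,4]>3 and 310<ce[i,0]<450 and 130<ce[i,1]<260: print(st[i],ce[i].round(1),plane(s,[ce[i]],z)[0],plane(s,[ce[i]],.124)[0])
m=cv2.inRange(hsv,(105,150,60),(130,255,255)); k,l,st,ce=cv2.connectedComponentsWithStats(m)
print([ (st[i],ce[i]) for i in range(1,k) if st[i,4]>100])
E
```

```text
[0.6356 0.0099 0.1999] [-0.0001  0.0151  0.9999 -0.0002] [-0.2182  0.0674 -2.0965]
lug z 0.2458671859412816
[384 160   4   2   8] [385.5 160.5] [0.7168 0.028  0.2459] [0.7746 0.1616 0.124 ]
[326 168   5   6  23] [327.6 170.6] [0.5578 0.0121 0.2459] [0.5939 0.1436 0.124 ]
[321 197   4   3   6] [322.5 198. ] [ 0.5246 -0.083   0.2459] [0.5561 0.0354 0.124 ]
[378 196   6   7  32] [380.3 198.9] [ 0.663  -0.1075  0.2459] [0.7135 0.0076 0.124 ]
[(array([181,  31,  24,  26, 464], dtype=int32), array([193.9957,  44.5711])), (array([ 318,  156,   77,   83, 3373], dtype=int32), array([355.2796, 198.8547]))]
```

move_arm --targets '[{"delta_pos": [0, 0.001, -0.02], "rotation": [0, 0, -0.3], "claw": 0.055}, {"delta_pos": [0, 0, -0.018], "rotation": [0, 0, 0], "claw": 0.055}, {"delta_pos": [0, 0, -0.008], "rotation": [0, 0, 0], "claw": 0.055}, {"delta_pos": [0, 0, -0.004], "rotation": [0, 0, 0], "claw": 0.055}, {"delta_pos": [0, 0, -0.003], "rotation": [0, 0, 0], "claw": 0.055}, {"delta_pos": [0, 0, 0], "rotation": [0, 0, 0], "claw": 0.055}]'

```text
time: 25.5
eef_pos: [0.6359, 0.0109, 0.1473]
orientation: [0.0, 0.018, 1.0, -0.0]
wrist_force: [0.6, -0.8, -1.6]
width: 0.735
gripper_force: 45.5
```

move_arm --targets '[{"delta_pos": [0, 0, -0.0015], "rotation": [0, 0, 0], "claw": 0.055}, {"delta_pos": [0, 0, -0.0015], "rotation": [0, 0, 0], "claw": 0.055}, {"delta_pos": [0, 0, 0], "rotation": [0, 0, 0], "claw": 0.055}]'

```text
time: 25.8
eef_pos: [0.6357, 0.0114, 0.1441]
orientation: [0.0, 0.018, 1.0, 0.0]
wrist_force: [-0.8, 0.1, -2.4]
width: 0.735
gripper_force: 45.5
```

move_arm --targets '[{"delta_pos": [0, 0, -0.0015], "rotation": [0, 0, 0], "claw": 0.055}, {"delta_pos": [0, 0, 0], "rotation": [0, 0, 0], "claw": 0.055}]'

```text
time: 26.0
eef_pos: [0.6355, 0.0114, 0.1423]
orientation: [-0.0, 0.018, 1.0, 0.0]
wrist_force: [-0.1, -0.1, -1.9]
width: 0.738
gripper_force: 45.5
```

move_arm --targets '[{"delta_pos": [0, 0, -0.0015], "rotation": [0, 0, 0], "claw": 0.055}, {"delta_pos": [0, 0, 0], "rotation": [0, 0, 0], "claw": 0.055}]'

```text
time: 26.2
eef_pos: [0.6357, 0.0113, 0.141]
orientation: [0.0, 0.018, 1.0, 0.0]
wrist_force: [0.0, -0.3, -1.1]
width: 0.738
gripper_force: 45.6
```

move_arm --targets '[{"delta_pos": [0, 0, -0.0015], "rotation": [0, 0, 0], "claw": 0.055}, {"delta_pos": [0, 0, 0], "rotation": [0, 0, 0], "claw": 0.055}]'

```text
time: 26.4
eef_pos: [0.6359, 0.0113, 0.141]
orientation: [0.001, 0.018, 1.0, -0.0]
wrist_force: [-2.6, 0.1, 5.4]
width: 0.74
gripper_force: 46.2
```

It touches at 0.141, against a predicted 0.1405 on the lugs; resting on the rim would have been 0.1485. I'll release.

move_arm --targets '[{"delta_pos": [0, 0, 0.001], "rotation": [0, 0, 0], "claw": 0.055}, {"delta_pos": [0, 0, 0], "rotation": [0, 0, 0], "claw": 0.075}, {"delta_pos": [0, 0, 0], "rotation": [0, 0, 0], "claw": 0.0854}, {"delta_pos": [0, 0, 0], "rotation": [0, 0, 0], "claw": 0.0854}, {"delta_pos": [0, 0, 0], "rotation": [0, 0, 0], "claw": 0.0854}, {"delta_pos": [0, 0, 0.02], "rotation": [0, 0, 0], "claw": 0.0854}, {"delta_pos": [0, 0, 0.03], "rotation": [0, 0, 0], "claw": 0.0854}, {"delta_pos": [0, 0, 0.03], "rotation": [0, 0, 0], "claw": 0.0854}, {"delta_pos": [-0.03, 0, 0.01], "rotation": [0, 0, 0], "claw": 0.05}, {"delta_pos": [-0.04, 0.02, 0], "rotation": [0, 0, 0], "claw": 0.02}, {"delta_pos": [-0.04, 0.04, 0], "rotation": [0, 0, 0], "claw": 0}, {"delta_pos": [0, 0.04, 0], "rotation": [0, 0, 0], "claw": 0}]'

```text
time: 27.6
eef_pos: [0.5251, 0.1067, 0.2305]
orientation: [-0.002, 0.019, 1.0, -0.0]
wrist_force: [0.9, 1.5, 0.4]
width: 0.332
gripper_force: 0.0
```

```bash
python3 - <<'E'
from h import *
np.set_printoptions(precision=4,suppress=True)
o=readout.observe(); print(o['eef_pos'],o['joints'])
for n in('side','top'):
  s=snap(n,n+'11.png'); hsv=cv2.cvtColor(s['image'],cv2.COLOR_BGR2HSV)
  for cn,m in dict(lug=cv2.inRange(hsv,(6,170,130),(18,255,255)),red=cv2.inRange(hsv,(0,190,90),(6,255,255)),red2=cv2.inRange(hsv,(174,190,90),(180,255,255)),yel=cv2.inRange(hsv,(22,150,120),(34,255,255))).items():
    k,l,st,ce=cv2.connectedComponentsWithStats(m)
    for i in range(1,k):
      if st[i,4]>3 and (310<ce[i,0]<450 and 130<ce[i,1]<260 or n=='top' and 170<ce[i,0]<300 and 80<ce[i,1]<200): print(n,cn,st[i],ce[i].round(1),plane(s,[ce[i]],.186)[0],plane(s,[ce[i]],.08)[0])
  print(n,'px of base-like white lug', proj(s,[[.636,.009,.194]]))
E
```

```text
[0.5251 0.1067 0.2305] [ 0.0506  0.233   0.0175  1.3591 -0.      0.0881]
side lug [381 176   4   3  10] [382.3 177.2] [0.7165 0.0284 0.186 ] [0.7636 0.1374 0.08  ]
side lug [324 184   5   7  25] [326.  186.6] [0.5579 0.0153 0.186 ] [0.5873 0.1228 0.08  ]
side red [340 162   6   8  32] [342.4 165.8] [0.6201 0.0899 0.186 ] [0.6565 0.2058 0.08  ]
side yel [322 157   9   4  34] [326.  158.6] [0.5818 0.1262 0.186 ] [0.6139 0.2462 0.08  ]
side px of base-like white lug [[355.5661 182.9856]]
top lug [265 101   3   4  10] [266.  102.8] [0.7177 0.029  0.186 ] [0.7643 0.032  0.08  ]
top lug [282 102   3   4   9] [282.9 103.3] [ 0.716  -0.0149  0.186 ] [ 0.7624 -0.0166  0.08  ]
top lug [268 161   8   3  22] [271.8 162. ] [0.5587 0.0146 0.186 ] [0.5882 0.016  0.08  ]
top px of base-like white lug [[273.831  131.7116]]
```

Both views put the top tray's lugs at z 0.186, with its centre at about (0.636, 0.0095), so it stands properly. Now the timer tab, at (0.656, 0.190) with slide direction about 86.5°. I'll grip it across x, drag it to the stop and open.

move_arm --squeeze 25 --targets '[{"delta_pos": [0.0, 0.02, 0], "rotation": [0, 0, -8.3], "claw": 0.055}, {"delta_pos": [0.0, 0.02, 0], "rotation": [0, 0, -8.3], "claw": 0.055}, {"delta_pos": [0.01, 0.02, 0], "rotation": [0, 0, -8.3], "claw": 0.055}, {"delta_pos": [0.015, 0.02, 0], "rotation": [0, 0, -8.3], "claw": 0.055}, {"delta_pos": [0.015, 0.005, 0], "rotation": [0, 0, -8.3], "claw": 0.055}, {"delta_pos": [0.015, 0, 0], "rotation": [0, 0, -8.3], "claw": 0.055}, {"delta_pos": [0.015, 0, 0], "rotation": [0, 0, -8.3], "claw": 0.055}, {"delta_pos": [0.015, 0, 0], "rotation": [0, 0, -8.3], "claw": 0.055}, {"delta_pos": [0.015, 0, 0], "rotation": [0, 0, -8.3], "claw": 0.055}, {"delta_pos": [0.015, 0, 0], "rotation": [0, 0, -8.3], "claw": 0.055}, {"delta_pos": [0.013, 0, 0], "rotation": [0, 0, -8.3], "claw": 0.055}, {"delta_pos": [0, 0, -0.04], "rotation": [0, 0, 0], "claw": 0.055}, {"delta_pos": [0, 0, -0.03], "rotation": [0, 0, 0], "claw": 0.055}, {"delta_pos": [0, 0, 0], "rotation": [0, 0, 0], "claw": 0.055}, {"delta_pos": [0, 0, 0], "rotation": [0, 0, 0], "claw": 0.055}]'

```text
time: 29.2
eef_pos: [0.6581, 0.1912, 0.1603]
orientation: [-0.0, 0.727, 0.686, -0.001]
wrist_force: [0.4, -0.3, 1.1]
width: 0.642
gripper_force: 0.0
```

```bash
python3 - <<'E'
from h import *
np.set_printoptions(precision=4,suppress=True,linewidth=200)
o=readout.observe(); print(o['eef_pos'],o['orientation'],o['width'])
s=snap('side','side12.png'); g=s['image'].max(2)
c=o['eef_pos']; print('pred tips@+30',proj(s,[c+np.array([dx,0,.03]) for dx in(-.0275,0,.0275)]).round(1).tolist(),'tabtop',proj(s,[[.656,.19,.095]]))
d=(g<75)
print('\n'.join(str(r)+' '+''.join('#' if v else ('r' if (s['image'][r,cc,2]>90 and s['image'][r,cc,1]<50) else '.') for cc,v in zip(range(320,375),d[r,320:375])) for r in range(110,185)))
E
```

```text
[0.6581 0.1912 0.1603] [-0.0003  0.7275  0.6862 -0.0006] 0.6424497768437091
pred tips@+30 [[337.9, 141.3], [347.1, 140.4], [356.3, 139.5]] tabtop [[343.8315 165.4626]]
110 .......##.#..##########################################
111 .......################################################
112 .......################################################
113 .......#########..#####################################
114 ........#######....####################################
115 ........#######....####################################
116 ........######.....####################################
117 r.......#####.....#######################..############
118 .r......#####.....########################..###########
119 .rr.....#####.....########################...##########
120 .........####....#########################....########.
121 .........####....#############........#####...########.
122 .........####...#########...##........################.
123 .........################....###.......################
124 .........###############......####......###############
125 ..........#############.....
[... 2867 characters left out ...]
..#########.............................
174 .###..............########.............................
175 .###...............#...................................
176 .......................................................
177 .......................................................
178 .......................................................
179 .......................................................
180 .......................................................
181 .......................................................
182 .......................................................
183 .......................................................
184 .......................................................
```

The fingers straddle as expected. Their tips are 30 mm above the reported TCP, and the tab is 4–5 mm to −x of their middle. I'll descend with that correction and grip.

move_arm --targets '[{"delta_pos": [-0.004, 0, -0.03], "rotation": [0, 0, 0], "claw": 0.055}, {"delta_pos": [0, 0, -0.035], "rotation": [0, 0, 0], "claw": 0.055}, {"delta_pos": [0, 0, -0.03], "rotation": [0, 0, 0], "claw": 0.055}, {"delta_pos": [0, 0, -0.015], "rotation": [0, 0, 0], "claw": 0.055}, {"delta_pos": [0, 0, -0.012], "rotation": [0, 0, 0], "claw": 0.055}, {"delta_pos": [0, 0, 0], "rotation": [0, 0, 0], "claw": 0.055}]'

```text
time: 29.85
eef_pos: [0.6546, 0.1917, 0.0386]
orientation: [0.0, 0.727, 0.686, 0.0]
wrist_force: [-0.4, -0.1, 0.4]
width: 0.641
gripper_force: 0.0
```

move_arm --targets '[{"delta_pos": [0, 0, 0], "rotation": [0, 0, 0], "claw": 0.03}, {"delta_pos": [0, 0, 0], "rotation": [0, 0, 0], "claw": 0.02}, {"delta_pos": [0, 0, 0], "rotation": [0, 0, 0], "claw": 0.01}, {"delta_pos": [0, 0, 0], "rotation": [0, 0, 0], "claw": 0.008}, {"delta_pos": [0, 0, 0], "rotation": [0, 0, 0], "claw": 0.008}, {"delta_pos": [0, 0, 0], "rotation": [0, 0, 0], "claw": 0.008}]'

```text
time: 30.45
eef_pos: [0.6503, 0.1923, 0.0402]
orientation: [-0.002, 0.727, 0.686, -0.002]
wrist_force: [-13.5, 0.4, 10.7]
width: 0.157
gripper_force: 27.8
```

Gripped at 13.4 mm. I'll take off the side load and drag along +y.

move_arm --targets '[{"delta_pos": [-0.004, 0, 0.002], "rotation": [0, 0, 0], "claw": 0.008}, {"delta_pos": [0, 0, 0], "rotation": [0, 0, 0], "claw": 0.008}, {"delta_pos": [0.0007, 0.012, 0], "rotation": [0, 0, 0], "claw": 0.008}, {"delta_pos": [0.0007, 0.012, 0], "rotation": [0, 0, 0], "claw": 0.008}, {"delta_pos": [0.0007, 0.012, 0], "rotation": [0, 0, 0], "claw": 0.008}, {"delta_pos": [0.0007, 0.012, 0], "rotation": [0, 0, 0], "claw": 0.008}, {"delta_pos": [0.0006, 0.01, 0], "rotation": [0, 0, 0], "claw": 0.008}, {"delta_pos": [0, 0, 0], "rotation": [0, 0, 0], "claw": 0.008}]'

```text
time: 31.25
eef_pos: [0.6544, 0.2508, 0.0404]
orientation: [0.001, 0.727, 0.687, 0.0]
wrist_force: [1.6, -5.2, -5.5]
width: 0.155
gripper_force: 26.7
```

move_arm --targets '[{"delta_pos": [0.0001, 0.002, 0], "rotation": [0, 0, 0], "claw": 0.008}, {"delta_pos": [0.0001, 0.002, 0], "rotation": [0, 0, 0], "claw": 0.008}, {"delta_pos": [0, 0, 0], "rotation": [0, 0, 0], "claw": 0.008}]'

```text
time: 31.55
eef_pos: [0.6545, 0.2522, 0.0403]
orientation: [0.002, 0.728, 0.686, -0.001]
wrist_force: [2.1, -8.5, -4.8]
width: 0.162
gripper_force: 26.3
```

```bash
python3 - <<'E'
from h import *
np.set_printoptions(precision=4,suppress=True)
o=readout.observe(); print(o['eef_pos'],o['wrist_force'])
s=snap('side','side13.png');hsv=cv2.cvtColor(s['image'],cv2.COLOR_BGR2HSV)
m=cv2.inRange(hsv,(0,170,80),(6,255,255))|cv2.inRange(hsv,(174,170,80),(180,255,255));k,l,st,ce=cv2.connectedComponentsWithStats(m)
for i in range(1,k):
    if st[i,4]>3 and 310<ce[i,0]<380 and 120<ce[i,1]<190: print(st[i],ce[i],plane(s,[ce[i]],.08))
E
```

```text
[0.6545 0.2522 0.0403] [ 2.1213 -8.4778 -4.8454]
[338 150   5  17  55] [339.8364 157.3818] [[0.6578 0.2453 0.08  ]]
```

The force rises against the stop at 60 mm of travel. Now I'll let go.

move_arm --targets '[{"delta_pos": [0, 0, 0], "rotation": [0, 0, 0], "claw": 0.06}, {"delta_pos": [0, 0, 0], "rotation": [0, 0, 0], "claw": 0.06}, {"delta_pos": [0, 0, 0], "rotation": [0, 0, 0], "claw": 0.06}, {"delta_pos": [0, 0, 0], "rotation": [0, 0, 0], "claw": 0.06}, {"delta_pos": [0, 0, 0], "rotation": [0, 0, 0], "claw": 0.06}, {"delta_pos": [0, 0, 0], "rotation": [0, 0, 0], "claw": 0.06}, {"delta_pos": [0, 0, 0.03], "rotation": [0, 0, 0], "claw": 0.06}, {"delta_pos": [0, 0, 0.04], "rotation": [0, 0, 0], "claw": 0.06}, {"delta_pos": [0, 0, 0.04], "rotation": [0, 0, 0], "claw": 0.06}, {"delta_pos": [0, 0, 0.04], "rotation": [0, 0, 0], "claw": 0.06}, {"delta_pos": [0, 0, 0], "rotation": [0, 0, 0], "claw": 0.06}]'

```text
time: 32.7
eef_pos: [0.657, 0.2546, 0.1981]
orientation: [0.003, 0.727, 0.686, 0.005]
wrist_force: [0.4, -0.0, -0.5]
width: 0.703
gripper_force: 0.0
```

```bash
python3 - <<'E'
from h import *
np.set_printoptions(precision=4,suppress=True)
o=readout.observe(); print(o['eef_pos'],o['wrist_force'],o['time'])
s=snap('side','side14.png');hsv=cv2.cvtColor(s['image'],cv2.COLOR_BGR2HSV)
m=cv2.inRange(hsv,(0,190,90),(6,255,255));k,l,st,ce=cv2.connectedComponentsWithStats(m)
for i in range(1,k):
    if st[i,4]>3 and 310<ce[i,0]<380 and 120<ce[i,1]<190: print('red',st[i],ce[i],plane(s,[ce[i]],.08))
m=cv2.inRange(hsv,(6,170,130),(18,255,255));k,l,st,ce=cv2.connectedComponentsWithStats(m)
for i in range(1,k):
    if st[i,4]>3 and 310<ce[i,0]<450 and 130<ce[i,1]<260: print('lug',ce[i])
E
```

```text
[0.657  0.2546 0.1981] [ 0.4161 -0.0398 -0.4886] 32.7
red [340 162   6   9  33] [342.3939 165.8788] [[0.6564 0.2052 0.08  ]]
lug [382.3 177.2]
lug [326.1923 186.9231]
```

The tab is back home at the same pixel as before, the stack hasn't moved, and the arm is clear of everything. Handing in.

```bash
python3 -c "
from cell import order; print(order.finish_job())"
```

```text
the job is handed in; nothing more can be done
None
```

The job is handed in after 32.7 s of robot time, with no verdict returned: both empty trays are stacked turned on the tile tray with the house inside the middle one, and the red tab went to its stop and snapped back home.

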